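# Lock the build stand's spindle with a linchpin

## Task

Take the steel linchpin out of its wooden block and put it down through the cross hole near the free end of the build stand's spindle, ring towards the free end, until its collar sits on the spindle. Then swing the sprung ring down round the spindle's end and on past the pin's tip until it snaps home behind the pin, and let go. The spindle has some play, so feel the pin in and press gently (never more than about 25 N on the stand), and leave the other things on the table where they are.

Things in the scene. Friction and masses are not known exactly. Their poses are not given: they have to be found in the camera images.
- hole (a point): Nominal place of the vertical cross hole in the spindle, on its axis, level with the spindle's flat upper face (100 mm above the table). x points along the spindle to its free end, z up. The real hole (11 mm, right through) lies up to 4 mm off this point in x and 4 mm in y: the stiff spindle sits anywhere in its play and does not yield below 25 N. Height and direction are exact.
- stand: Build stand, fixed; origin on the table below hole, axes the same. Spindle: plain steel bar 24 mm wide (y), 14 mm thick (z), ends 12 mm beyond the hole. Grey bearing head, 56 mm wide, from 38 mm behind the hole, 16 mm higher than the spindle; behind it a cradle with a model chassis, up to 30 mm higher. Under the spindle 74 mm free to the base plate (x -165 to 35, y +-60 mm).
- pin_head (a point): Centre of the linchpin's square steel head, 16 x 16 x 27 mm high, to be gripped. z up along the pin, x to the side where the ring swings. Collar below it: 18 mm wide, 6 mm thick, its underside (seat) 19.5 mm below this point. Ring hinge: along y, 14.5 mm below this point; its cheeks at y +-14.5 to 18.5 mm rise at most 4 mm above the hinge. Linchpin mass 0.1 to 0.2 kg.
- pin_tip (a point): Lower end of the pin, on its axis, 42.5 mm below pin_head and 23 mm below the collar's seat; same axes. The pin is 10 mm in diameter, its last 2 mm a blunt cone down to a flat 3 mm wide.
- ring_bar (a point): Middle of the ring's cross bar: round steel, 5 mm thick, 72 mm long, along the pin's y, 29 mm from the hinge. Both ends stand out beyond its two legs (3 mm wires at y +-16.5 mm) and beside the spindle, so it can be pushed there; push along its swing (fingers rubbing across it can jam it). The legs are sprung: the bar can be drawn up to 6 mm farther from the hinge, 6 N per mm.
- ring (a joint): Swing of the ring (rad). Below 0.2: locked, bar behind the pin (on its -x side), level with the tip. 0.33: bar straight under the tip, where it must stretch 1.7 mm; pushing it past takes about 2 to 8 N at the bar, then it snaps home. 1.9: ring level, out to the pin's +x; larger: raised. Light friction (under 1 N at the bar) holds it where left. Limits -0.06, 2.6.
- block: Wooden block 60 x 60 x 40 mm, fixed, origin at the centre of its underside; the linchpin stands at the start in the 12 mm hole in its middle, collar on the block's upper face, turned up to 0.25 rad from the block.
- jar: Bystander: small closed paint jar, 36 mm diameter, 45 mm high; origin at its underside's centre.
- driver: Bystander: screwdriver lying flat, 160 mm long, handle black; origin at its underside.
- case: Bystander: clear open parts case 90 x 65 x 30 mm; origin at its underside's centre.
There are look-alikes about, which are no part of the job. There is more than one size of the stand; the job needs the smaller.

How it is judged (in metres and radians):
On the way:
1. the pin is through the spindle's hole with its collar down on the spindle (within 2 mm), the ring still open (z of pin_tip in the frame of hole between -0.026 and -0.021 m and horizontal distance between pin_tip and hole below 0.01 m and angle between pin_head's own z axis and vertical below 0.2 rad and value of joint ring above 1 rad), for 0.2 s.
At the end, for the whole second after the job is handed in: The pin stands in the spindle's hole (tip within 10 mm of the nominal hole axis, less than 0.2 rad out of upright), its collar within 3 mm of the spindle's upper face, and the ring has snapped past the tip (joint below 0.2 rad); all released and at rest (z of pin_tip in the frame of hole between -0.026 and -0.02 m and horizontal distance between pin_tip and hole below 0.01 m and angle between pin_head's own z axis and vertical below 0.2 rad and value of joint ring below 0.2 rad and linear speed of pin below 0.02 m/s); the robot touches nothing.
It fails at once if the linchpin or its ring presses on the stand with more than 30 N (contact force between pin and stand above 30 N).
It fails at once if the robot presses on the stand or its spindle with more than 30 N (contact force between any of the fingers, the arm and stand above 30 N).
It fails at once if the jar, screwdriver or case is pushed more than 20 mm or the jar is tipped (distance of any of jar, driver, case from where it was at the start of the episode above 0.02 m or angle between jar's own z axis and vertical above 0.5 rad).
It also fails if it takes over 67 s, if anything falls off the work surface, if the arm or the gripper's body presses on something with over 40 N, if the wrist force passes 120 N, or if a joint passes its speed limit or range.

## Robot

A 6-joint arm with a two-finger parallel gripper is mounted at the origin on the work surface. World frame = base frame: x ahead of the robot, y to its left, z up, the work surface at z = 0. Lengths are in m, angles in degrees, forces in N, time in s.
With the tool pointing down it reaches from about 0.35 to 0.875 m from the base axis. Payload 4.2 kg.
Tool frame: the origin (TCP) lies on the centre line of the jaws, within the pads' length; the fingertips stand 11 mm ahead of it and the grasp point (between the pads) lies 8 mm behind it; y points along the fingers, z is the direction in which the jaws open and shut, and the axes are right-handed (so a half turn about y gives the same grasp; the last joint's range is limited). The gripper opens to 87 mm and grips with 3 to 60 N. Pads are 19 mm wide; open, the fingers measure 117 mm over their backs; the gripper's body (75 mm by 190 mm) begins 51 mm behind the grasp point.
Start: joints at [81.28, 22.042, 0.453, 0, -68.411, -14.817], TCP at [0.25, 0.573, 0.234] pointing down, gripper open.
Joint ranges: [-179.83, 179.83], [-69.29, 118.12], [-61.27, 80.66], [-181.25, 117.63], [-171.15, -9.14], [-177.46, 177.46]. Speed limits (degrees/s): [159.86, 159.86, 180, 180, 180, 180].

## Interface

Orientations are given as a 3x3 rotation matrix whose columns are the frame's x, y, z axes.
In Python, from station import r, optics gives the robot as it stands. The module is installed in compiled form; this text tells all that it offers.
- The arm moves only by the tool step_arm, never from a script. Its argument "moves" is a list that holds one entry, the list of rows, each a list of 7 numbers: the turn, a rotation vector about the tool's x, y, z in rad, then the shift along the tool's x, y, z in cm, then the opening in per cent of the stroke, from 0 (shut) to 100 (fully open). A call has exactly 5 rows; each row is the pose to reach, as a shift and turn from the pose commanded when the call began, along the tool's axes at that moment; what a row does not reach only later rows make up. A row lasts 1/12 s, in which the tool goes at most 41.7 mm and 7.16 degrees, less where a joint would pass 70% of its speed; a pose out of reach is approached as far as the arm can. A call with a gripper value outside its range is refused whole. The fingers move at their own pace and stop on an object; the grip force is fixed at half the most. Time passes only in rows, so rows that repeat a pose let the fingers close, or fill a call up. It gives the time, the measured TCP pose, the force and the opening at its end, in the units of the state.
- r.sense(): the state, without advancing time (a new reading comes with each control period).
- optics.capture(name): name is "scene" or "top" or "wrist"; returns a dict with "image" (384x512x3 uint8, red, green, blue), "fov_y" (degrees; the focal length in pixels is half the picture's height over the tangent of half this angle, whatever the lens; pixels are square), "cx", "cy" (the principal point, pixels), "cam_to_world" (4x4, takes a point from camera to world coordinates). Camera axes: x right, y down, z forward; pixel columns grow to the right and rows downward; lengths in m; the calibration is good to about 2 mm. A picture is of the moment at which its call begins. There is no depth.
- r.finish_job(): hands the job in, once; it reports no verdict.
The state is a dict: "time_s": time; "joints": joint angles; "joint_velocities": joint speeds; "effort": joint torques, N m; "tcp_pos": TCP position; "ee_rot": TCP orientation; "wrist_force": force on the tool from outside, world axes, zero at the start; "moment": the same for the moment, N m; "gripper_width": opening from 0.0 (shut) to 1.0 (fully open).
Only numpy, scipy, OpenCV 4.12 (cv2) and the standard library are available. Lean on these libraries where they do the work, as an engineer would, in place of code of your own. Each camera call takes 0.05 s, during which the arm holds its last target.

## Working session

There is one attempt and no reset: what is moved stays moved. The work goes in short steps, Python scripts to look and compute and a tool call to move; the robot and the scene stay as the last step left them, time stands still between calls to the robot, and variables do not carry over. Pictures are saved under pics/ and viewed, and the job is handed in when it is done.

Besides the shell and the picture viewer there is one more tool, called after "Emit:" by a JSON object that holds its "fn" and its "kwargs", one argument or row to a line. step_arm: Moves the arm, as the interface text tells. Its arguments: {"type":"object","properties":{"moves":{"type":"array"}},"required":["moves"]}

```bash
mkdir -p pics; cat > h.py <<'E'
import numpy as np, cv2
from station import r, optics
def snap(name,fn,save=True):
    c=optics.capture(name)
    if save: cv2.imwrite('pics/'+fn+'.png',c['image'][:,:,::-1])
    return c
E
python3 - <<'E'
from h import *
import pickle
s=r.sense(); print({k:np.round(v,4) for k,v in s.items()})
for n in ['scene','top','wrist']:
    c=snap(n,n+'0'); pickle.dump(c,open(n+'0.pkl','wb'))
    print(n,c['fov_y'],c['cx'],c['cy'],np.round(c['cam_to_world'],4).tolist(), [k for k in c])
E
```

```text
{'time_s': np.float64(0.0), 'joints': array([ 8.12803e+01,  2.20888e+01,  3.78700e-01, -2.88000e-02,
       -6.84128e+01, -1.48178e+01]), 'joint_velocities': array([ 0.0143, -0.0598,  0.0599, -0.0698,  0.0111,  0.0072]), 'effort': array([-1.00000e-03, -3.90668e+01,  1.87400e+01,  4.22010e+00,
        1.09000e-02, -2.00000e-04]), 'tcp_pos': array([0.2493, 0.5725, 0.2325]), 'ee_rot': array([[-9.167e-01, -8.000e-04, -3.995e-01],
       [ 3.995e-01, -2.000e-03, -9.167e-01],
       [-1.000e-04, -1.000e+00,  2.200e-03]]), 'wrist_force': array([-0.6726, -0.834 , -0.247 ]), 'moment': array([ 0.0857, -0.0204, -0.0087]), 'gripper_width': np.float64(1.001)}
scene 42.18431924378774 251.75906568133664 189.50778746457527 [[0.7668, 0.5398, -0.3472, 0.9471], [0.6417, -0.6538, 0.4009, -0.5282], [-0.0105, -0.5302, -0.8478, 1.0602], [0.0, 0.0, 0.0, 1.0]] ['image', 'fov_y', 'cx', 'cy', 'cam_to_world']
top 51.952237331816015 253.69079646306923 188.63755989750842 [[-0.0043, -0.993, 0.1178, 0.4224], [-1.0, 0.0041, -0.002, -0.04], [0.0015, -0.1178, -0.993, 1.078], [0.0, 0.0, 0.0, 1.0]] ['image', 'fov_y', 'cx', 'cy', 'cam_to_world']
wrist 64.67743472606179 254.42566339274777 194.50517516875624 [[-0.4001, -0.889, -0.2226, 0.3094], [-0.9165, 0.3885, 0.0955, 0.5456], [0.0016, 0.2423, -0.9702, 0.3833], [0.0, 0.0, 0.0, 1.0]] ['image', 'fov_y', 'cx', 'cy', 'cam_to_world']
```

View pics/scene0.png

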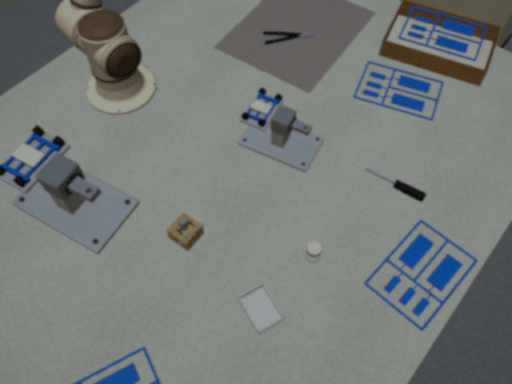

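View pics/top0.png

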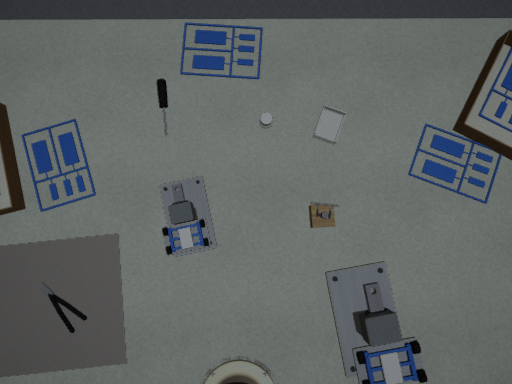

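View pics/wrist0.png

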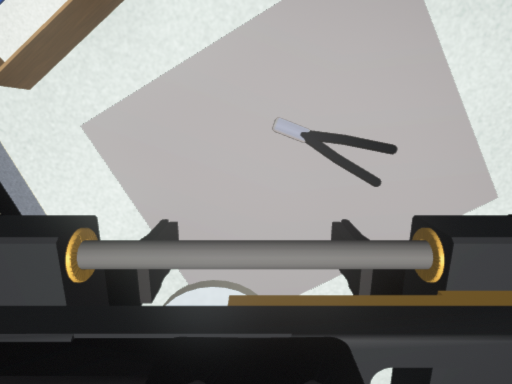

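```bash
cat >> h.py <<'E'
def f_of(c): return 192/np.tan(np.radians(c['fov_y']/2))
def proj(c,P):
    M=np.linalg.inv(c['cam_to_world']); P=np.atleast_2d(P)
    q=P@M[:3,:3].T+M[:3,3]; f=f_of(c)
    return np.c_[c['cx']+f*q[:,0]/q[:,2], c['cy']+f*q[:,1]/q[:,2]]
def ray(c,uv):
    uv=np.atleast_2d(np.float64(uv)); f=f_of(c)
    d=np.c_[(uv[:,0]-c['cx'])/f,(uv[:,1]-c['cy'])/f,np.ones(len(uv))]@c['cam_to_world'][:3,:3].T
    return c['cam_to_world'][:3,3],d
def atz(c,uv,z):
    o,d=ray(c,uv); return o+d*((z-o[2])/d[:,2])[:,None]
def crop(img,x0,y0,w,h,s,fn,pts=None):
    im=cv2.resize(np.ascontiguousarray(img[y0:y0+h,x0:x0+w,::-1]),None,fx=s,fy=s,interpolation=cv2.INTER_CUBIC)
    if pts is not None:
        for p in pts: cv2.circle(im,tuple(int(round((v+.5-o)*s)) for v,o in zip(p,(x0,y0))),3,(0,0,255),1)
    cv2.imwrite('pics/'+fn+'.png',im)
E
python3 - <<'E'
from h import *
import pickle
t=pickle.load(open('top0.pkl','rb'));s=pickle.load(open('scene0.pkl','rb'))
crop(t['image'],150,165,80,100,6,'a1'); crop(t['image'],295,190,60,50,12,'a2')
crop(s['image'],230,80,110,100,7,'a3'); crop(s['image'],155,200,60,60,10,'a4')
crop(t['image'],310,250,130,134,4,'a5')
print(atz(t,[[160,181],[204,177],[216,247],[168,255],[326,271],[383,262]],0.0))
E
```

```text
[[ 0.57261827  0.21635983  0.        ]
 [ 0.58328133  0.09505419  0.        ]
 [ 0.39166049  0.06055623  0.        ]
 [ 0.37084579  0.18998657  0.        ]
 [ 0.32651316 -0.235618    0.        ]
 [ 0.34967838 -0.38997817  0.        ]]
```

View pics/a1.png

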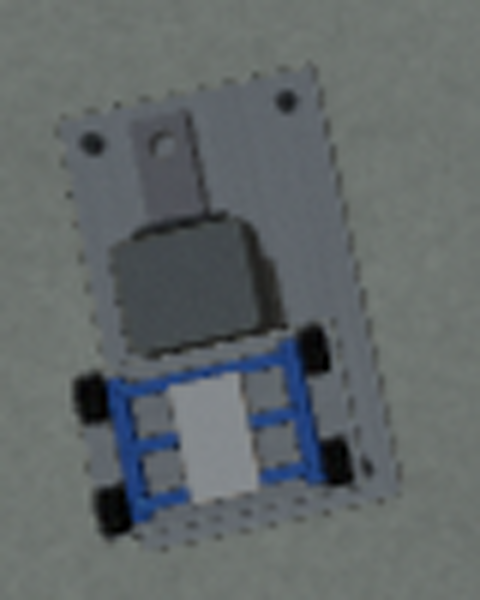

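View pics/a2.png

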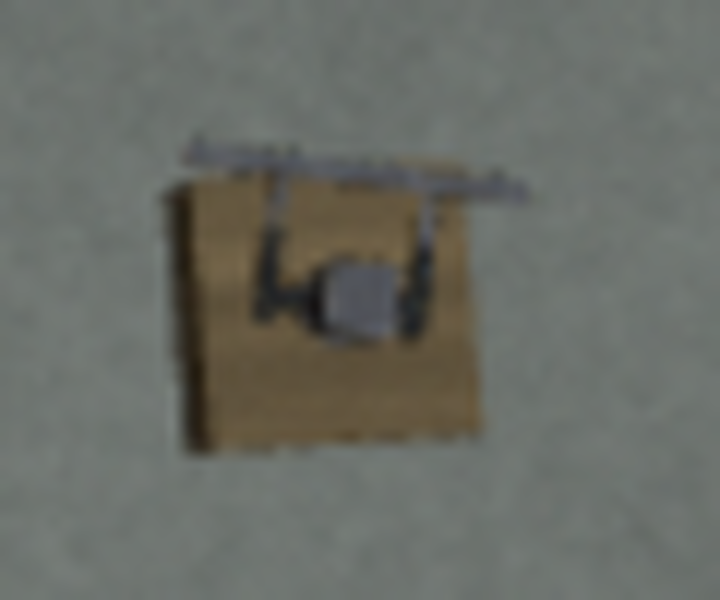

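View pics/a3.png

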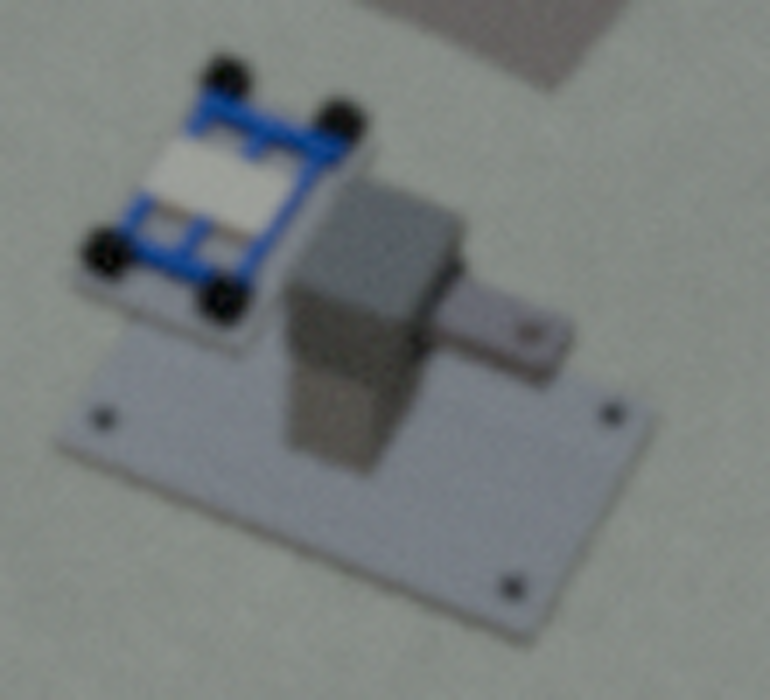

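View pics/a4.png

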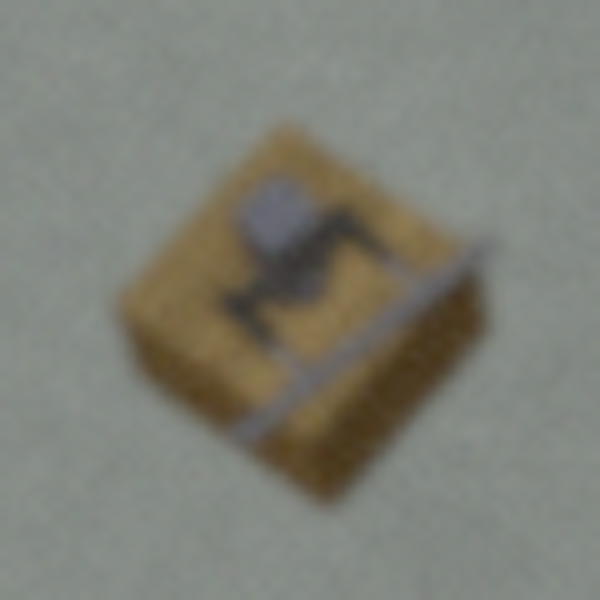

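View pics/a5.png

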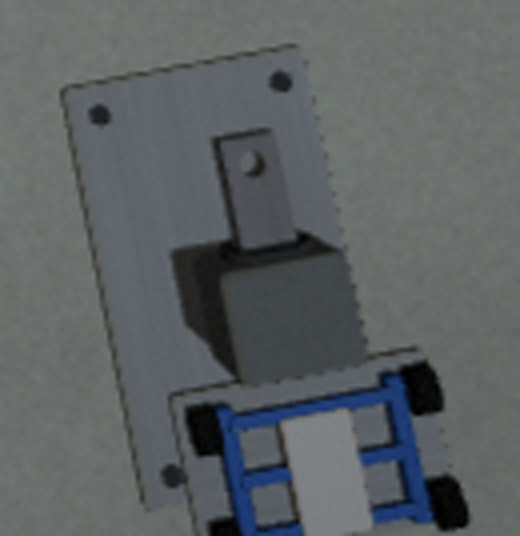

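```bash
cat >> h.py <<'E'
def un(p,x0,y0,s): return (np.atleast_2d(np.float64(p))+.5)/s-.5+[x0,y0]
def tri(c1,u1,c2,u2):
    o1,d1=ray(c1,u1);o2,d2=ray(c2,u2);out=[]
    for a,b in zip(d1,d2):
        A=np.c_[a,-b]; k=np.linalg.lstsq(A,o2-o1,rcond=None)[0]
        p,q=o1+a*k[0],o2+b*k[1]; out.append(np.r_[(p+q)/2,np.linalg.norm(p-q)])
    return np.array(out)
E
python3 - <<'E'
from h import *
import pickle
np.set_printoptions(precision=4,suppress=True)
t=pickle.load(open('top0.pkl','rb'));s=pickle.load(open('scene0.pkl','rb'))
A=lambda p:un(p,150,165,6); B=lambda p:un(p,295,190,12); C=lambda p:un(p,230,80,7); D=lambda p:un(p,155,200,10)
print('base top',atz(t,A([[62,122],[315,68],[398,490],[150,548]]),.012))
print('base scene',atz(s,C([[655,415],[530,640],[58,443]]),.012))
print('hole',atz(t,A([162,143]),.1),atz(s,C([530,333]),.1), tri(t,A([162,143]),s,C([530,333])))
print('spend',atz(t,A([[133,120],[190,112]]),.1),atz(s,C([[575,330],[545,372]]),.1))
print('head',atz(t,B([360,298]),.073),atz(s,D([278,213]),.073),tri(t,B([360,298]),s,D([278,213])))
print('bar',tri(t,B([[187,150],[528,192]]),s,D([[240,437],[488,243]])))
print('block',atz(t,B([[190,180],[462,168],[482,432],[212,445]]),.04), atz(s,D([[285,125],[122,308],[490,285]]),.04))
print('jar',atz(t,[266,119],.045),'case',atz(t,[330,124],.02),'drv',atz(t,[[162,80],[166,135]],.01))
E
```

```text
base top [[0.5602 0.2135 0.012 ]
 [0.5845 0.0988 0.012 ]
 [0.394  0.0597 0.012 ]
 [0.3689 0.1698 0.012 ]]
base scene [[0.5621 0.2092 0.012 ]
 [0.5871 0.0966 0.012 ]
 [0.3963 0.0556 0.012 ]]
hole [[0.5398 0.1507 0.1   ]] [[0.5392 0.149  0.1   ]] [[0.5394 0.1503 0.0992 0.0016]]
spend [[0.5495 0.163  0.1   ]
 [0.5528 0.1393 0.1   ]] [[0.5507 0.1602 0.1   ]
 [0.5537 0.1383 0.1   ]]
head [[ 0.4749 -0.2223  0.073 ]] [[ 0.4756 -0.2249  0.073 ]] [[ 0.4746 -0.2234  0.0698  0.0013]]
bar [[ 0.4935 -0.2241 -0.007   0.0655]
 [ 0.5139 -0.2311  0.1131  0.0542]]
block [[ 0.5027 -0.1916  0.04  ]
 [ 0.5051 -0.2515  0.04  ]
 [ 0.4472 -0.2543  0.04  ]
 [ 0.4446 -0.1951  0.04  ]] [[ 0.4447 -0.1967  0.04  ]
 [ 0.4495 -0.2555  0.04  ]
 [ 0.5108 -0.197   0.04  ]]
jar [[ 0.7339 -0.0761  0.045 ]] case [[ 0.7266 -0.2534  0.02  ]] drv [[0.8588 0.2152 0.01  ]
 [0.6999 0.2004 0.01  ]]
```

```bash
cat >> h.py <<'E'
from scipy.spatial.transform import Rotation as Ro
np.set_printoptions(precision=4,suppress=True)
def rot(yawx):  # tool down, tool x at yaw (deg), y down, z = x cross y
    a=np.radians(yawx); x=np.array([np.cos(a),np.sin(a),0]); y=np.array([0,0,-1.]); return np.c_[x,y,np.cross(x,y)]
def plan(p,R=None,s=None):
    s=s or r.sense(); R0=s['ee_rot']; R=R0 if R is None else R
    w=Ro.from_matrix(R0.T@R).as_rotvec(); d=R0.T@(np.array(p)-s['tcp_pos'])*100
    print('t %.2f tcp %s F %s g %.3f'%(s['time_s'],s['tcp_pos'],s['wrist_force'],s['gripper_width']))
    print('row', np.round(np.r_[w,d],3).tolist(), 'rows needed', max(np.linalg.norm(w)/.125,np.linalg.norm(d)/4.17))
E
python3 - <<'E'
from h import *
import pickle
w=pickle.load(open('wrist0.pkl','rb')); s=r.sense()
R=s['ee_rot'];p=s['tcp_pos']
print('tcp px',proj(w,p), proj(w,p+R[:,1]*.011+R[:,2]*.0435),proj(w,p+R[:,1]*.011-R[:,2]*.0435))
T=np.eye(4);T[:3,:3]=R;T[:3,3]=p; TC=np.linalg.inv(T)@w['cam_to_world']; print(TC); np.save('TC.npy',TC)
t=pickle.load(open('top0.pkl','rb'));q=pickle.load(open('scene0.pkl','rb'))
B=lambda p:un(p,295,190,12); D=lambda p:un(p,155,200,10)
print('bar',tri(t,B([[187,150],[528,192]]),q,D([[488,243],[240,437]])))
# hover over stand: where would hole land
for yaw in(192,12):
  Rn=rot(yaw)
  for z in(.2,.25,.3):
    for dx in (-.06,-.03,0,.03,.06):
      Tn=np.eye(4);Tn[:3,:3]=Rn;Tn[:3,3]=[.5395+dx,.15+dx*.2,z]
      c=dict(w);c['cam_to_world']=Tn@TC
      print(yaw,z,dx,proj(c,[[.5395,.15,.1],[.572,.155,.012]]).round(0).tolist())
plan([.56,.155,.25],rot(192))
E
```

```text
tcp px [[252.5942 245.6889]] [[329.1112 237.796 ]] [[176.3159 237.89  ]]
[[ 0.0007  0.9702  0.2424 -0.0658]
 [ 0.0001 -0.2424  0.9702 -0.1505]
 [ 1.     -0.0006 -0.0002  0.001 ]
 [ 0.      0.      0.      1.    ]]
bar [[ 0.5076 -0.1909  0.0482  0.003 ]
 [ 0.4986 -0.264   0.0504  0.0011]]
192 0.2 -0.06 [[254.0, 125.0], [256.0, 91.0]]
192 0.2 -0.03 [[254.0, 162.0], [256.0, 121.0]]
192 0.2 0 [[253.0, 198.0], [255.0, 149.0]]
192 0.2 0.03 [[253.0, 232.0], [255.0, 177.0]]
192 0.2 0.06 [[253.0, 264.0], [255.0, 203.0]]
192 0.25 -0.06 [[254.0, 124.0], [256.0, 95.0]]
192 0.25 -0.03 [[254.0, 155.0], [255.0, 121.0]]
192 0.25 0 [[253.0, 186.0], [255.0, 146.0]]
192 0.25 0.03 [[253.0, 214.0], [255.0, 169.0]]
192 0.25 0.06 [[253.0, 242.0], [255.0, 192.0]]
192 0.3 -0.06 [[254.0, 123.0], [256.0, 98.0]]
192 0.3 -0.03 [[254.0, 150.0], [255.0, 120.0]]
192 0.3 0 [[254.0, 177.0], [255.0, 143.0]]
192 0.3 0.03 [[253.0, 202.0], [255.0, 164.0]]
192 0.3 0.06 [[253.0, 226.0], [255.0, 184.0]]
12 0.2 -0.06 [[253.0, 264.0], [252.0, 255.0]]
12 0.2 -0.03 [[253.0, 232.0], [252.0, 231.0]]
12 0.2 0 [[253.0, 198.0], [252.0, 206.0]]
12 0.2 0.03 [[254.0, 162.0], [252.0, 180.0]]
12 0.2 0.06 [[254.0, 125.0], [253.0, 153.0]]
12 0.25 -0.06 [[253.0, 242.0], [252.0, 239.0]]
12 0.25 -0.03 [[253.0, 214.0], [252.0, 218.0]]
12 0.25 0 [[253.0, 186.0], [252.0, 196.0]]
12 0.25 0.03 [[254.0, 155.0], [253.0, 173.0]]
12 0.25 0.06 [[254.0, 124.0], [253.0, 149.0]]
12 0.3 -0.06 [[253.0, 226.0], [252.0, 226.0]]
12 0.3 -0.03 [[253.0, 202.0], [252.0, 207.0]]
12 0.3 0 [[254.0, 177.0], [253.0, 187.0]]
12 0.3 0.03 [[254.0, 150.0], [253.0, 167.0]]
12 0.3 0.06 [[254.0, 123.0], [253.0, 146.0]]
t 0.15 tcp [0.2494 0.5726 0.2327] F [0.2592 0.7231 0.5258] g 0.999
row [-0.002, -0.62, 0.0, -45.154, -1.679, 25.881] rows needed 12.487255250207728
```

Emit:
{"fn": "step_arm", "kwargs": {
  "moves": [
    [[-0.002, -0.62, 0, -44, -1.7, 25, 100], [-0.002, -0.62, 0, -44, -1.7, 25, 100], [-0.002, -0.62, 0, -44, -1.7, 25, 100], [-0.002, -0.62, 0, -44, -1.7, 25, 100], [-0.002, -0.62, 0, -44, -1.7, 25, 100]]
  ]
}}

```text
time_s: 0.57
tcp_pos: [0.3729, 0.4077, 0.2403]
ee_rot: [[-0.978, -0.0, 0.208], [-0.208, 0.002, -0.978], [-0.0, -1.0, -0.002]]
wrist_force: [0.5, 0.4, 1.1]
gripper_width: 0.998
```

```bash
python3 -c "
from h import *
plan([.545,.15,.25],rot(192))"
```

```text
t 0.57 tcp [0.3729 0.4077 0.2403] F [0.486  0.3965 1.0693] g 0.998
row [0.002, -0.0, -0.0, -11.491, -1.012, 28.783] rows needed 7.436211500541051
```

Emit:
{"fn": "step_arm", "kwargs": {
  "moves": [
    [[0.002, 0, 0, -11.5, -1.0, 28.8, 100], [0.002, 0, 0, -11.5, -1.0, 28.8, 100], [0.002, 0, 0, -11.5, -1.0, 28.8, 100], [0.002, 0, 0, -11.5, -1.0, 28.8, 100], [0.002, 0, 0, -11.5, -1.0, 28.8, 100]]
  ]
}}

```text
time_s: 0.98
tcp_pos: [0.4873, 0.2337, 0.2469]
ee_rot: [[-0.979, 0.0, 0.201], [-0.201, 0.0, -0.979], [-0.0, -1.0, 0.0]]
wrist_force: [0.4, -0.4, 0.6]
gripper_width: 1.004
```

```bash
python3 -c "
from h import *
plan([.545,.15,.25],rot(192))"
```

```text
t 0.98 tcp [0.4873 0.2337 0.2469] F [ 0.4313 -0.4037  0.5689] g 1.004
row [-0.0, -0.007, -0.0, -3.962, -0.31, 9.361] rows needed 2.4388537708206446
```

Emit:
{"fn": "step_arm", "kwargs": {
  "moves": [
    [[0, -0.007, 0, -4.0, -0.3, 9.4, 100], [0, -0.007, 0, -4.0, -0.3, 9.4, 100], [0, -0.007, 0, -4.0, -0.3, 9.4, 100], [0, -0.007, 0, -4.0, -0.3, 9.4, 100], [0, -0.007, 0, -4.0, -0.3, 9.4, 100]]
  ]
}}

```text
time_s: 1.4
tcp_pos: [0.545, 0.1506, 0.2493]
ee_rot: [[-0.979, -0.0, 0.205], [-0.205, -0.0, -0.979], [0.001, -1.0, 0.0]]
wrist_force: [-0.4, -0.2, -0.0]
gripper_width: 0.999
```

```bash
python3 - <<'E'
from h import *
import pickle
plan([.545,.15,.25],rot(192))
c=snap('wrist','w1'); pickle.dump(c,open('w1.pkl','wb'))
s=r.sense(); T=np.eye(4);T[:3,:3]=s['ee_rot'];T[:3,3]=s['tcp_pos']; print(np.linalg.inv(T)@c['cam_to_world']-np.load('TC.npy'))
E
```

```text
t 1.40 tcp [0.545  0.1506 0.2493] F [-0.4308 -0.2027 -0.0412] g 0.999
row [-0.0, -0.003, 0.001, 0.014, -0.072, 0.055] rows needed 0.02208528179981536
[[ 0.0017  0.     -0.0001  0.0003]
 [ 0.0001  0.0001  0.     -0.    ]
 [-0.     -0.0016 -0.0005  0.0008]
 [ 0.      0.      0.      0.    ]]
```

View pics/w1.png

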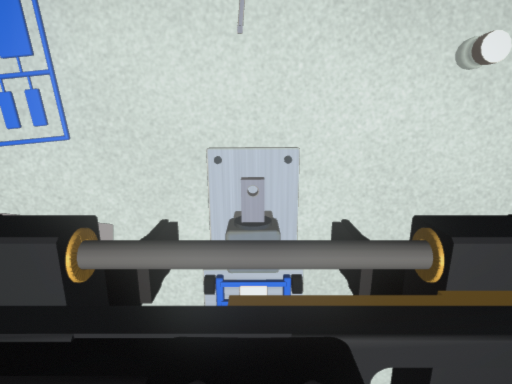

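```bash
python3 - <<'E'
from h import *
import pickle
c=pickle.load(open('w1.pkl','rb')); crop(c['image'],195,135,120,80,6,'w1c')
E
```

```text
(no output)
```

View pics/w1c.png

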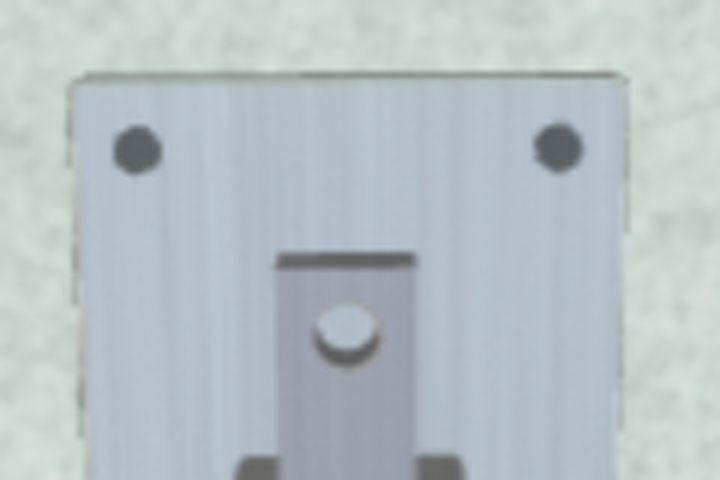

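```bash
python3 - <<'E'
from h import *
import pickle
c=pickle.load(open('w1.pkl','rb')); U=lambda p:un(p,195,135,6)
h=atz(c,U([347,335]),.1)[0]; e=atz(c,U([[277,268],[416,268]]),.1); b=atz(c,U([[78,82],[626,78],[138,150],[559,147]]),.012)
print(h,e,b, np.linalg.norm(e[0]-e[1]),np.linalg.norm(b[0]-b[1]))
for k in(0,2):
  d=b[k]-b[k+1]; print('yaw',np.degrees(np.arctan2(-d[0],d[1])))
d=e[0]-e[1]; print('yaw spindle',np.degrees(np.arctan2(-d[0],d[1])))
y=np.radians(12.); X=np.array([np.cos(y),np.sin(y),0])
print('nominal', b[:2].mean(0)-.035*X, 'from spindle end', e.mean(0)-.012*X)
E
```

```text
[0.5394 0.1508 0.1   ] [[0.5484 0.1646 0.1   ]
 [0.5531 0.1418 0.1   ]] [[0.5612 0.2141 0.012 ]
 [0.5858 0.1007 0.012 ]
 [0.5496 0.1991 0.012 ]
 [0.5687 0.1112 0.012 ]] 0.023325731330931226 0.1159842244571162
yaw 12.2352371122545
yaw 12.229259817433093
yaw spindle 11.82058863580702
nominal [0.5393 0.1501 0.012 ] from spindle end [0.539  0.1507 0.1   ]
```

```bash
python3 -c "
from h import *
plan([.475,-.2234,.2],rot(173))"
```

```text
t 1.45 tcp [0.5446 0.1515 0.2494] F [-0.1904  0.4121 -0.0049] g 0.999
row [-0.0, 0.331, 0.0, 14.572, 4.947, 35.232] rows needed 9.2197097056439
```

Emit:
{"fn": "step_arm", "kwargs": {
  "moves": [
    [[0, 0.331, 0, 14.6, 4.9, 35.2, 60], [0, 0.331, 0, 14.6, 4.9, 35.2, 60], [0, 0.331, 0, 14.6, 4.9, 35.2, 60], [0, 0.331, 0, 14.6, 4.9, 35.2, 60], [0, 0.331, 0, 14.6, 4.9, 35.2, 60]]
  ]
}}

```text
time_s: 1.87
tcp_pos: [0.5062, -0.0515, 0.2233]
ee_rot: [[-0.993, 0.001, -0.118], [0.118, 0.0, -0.993], [-0.001, -1.0, -0.0]]
wrist_force: [1.3, -0.3, -1.0]
gripper_width: 0.711
```

```bash
python3 -c "
from h import *
plan([.475,-.2234,.2],rot(173))"
```

```text
t 1.87 tcp [ 0.5062 -0.0515  0.2233] F [ 1.3303 -0.2902 -1.0287] g 0.711
row [0.0, 0.004, -0.001, 1.076, 2.32, 17.434] rows needed 4.225677747030318
```

Emit:
{"fn": "step_arm", "kwargs": {
  "moves": [
    [[0, 0.004, 0, 1.1, 2.3, 17.4, 60], [0, 0.004, 0, 1.1, 2.3, 17.4, 60], [0, 0.004, 0, 1.1, 2.3, 17.4, 60], [0, 0.004, 0, 1.1, 2.3, 17.4, 60], [0, 0.004, 0, 1.1, 2.3, 17.4, 60]]
  ]
}}

```text
time_s: 2.28
tcp_pos: [0.4735, -0.2254, 0.1993]
ee_rot: [[-0.992, -0.002, -0.128], [0.128, 0.0, -0.992], [0.002, -1.0, 0.0]]
wrist_force: [0.1, -0.2, -0.1]
gripper_width: 0.601
```

```bash
python3 - <<'E'
from h import *
import pickle
plan([.475,-.2234,.2],rot(173))
c=snap('wrist','w2'); pickle.dump(c,open('w2.pkl','wb'))
crop(c['image'],195,120,120,110,6,'w2c')
E
```

```text
t 2.28 tcp [ 0.4735 -0.2254  0.1993] F [ 0.107  -0.224  -0.1464] g 0.601
row [-0.0, -0.006, 0.002, -0.119, -0.071, -0.214] rows needed 0.06116302819946659
```

View pics/w2c.png

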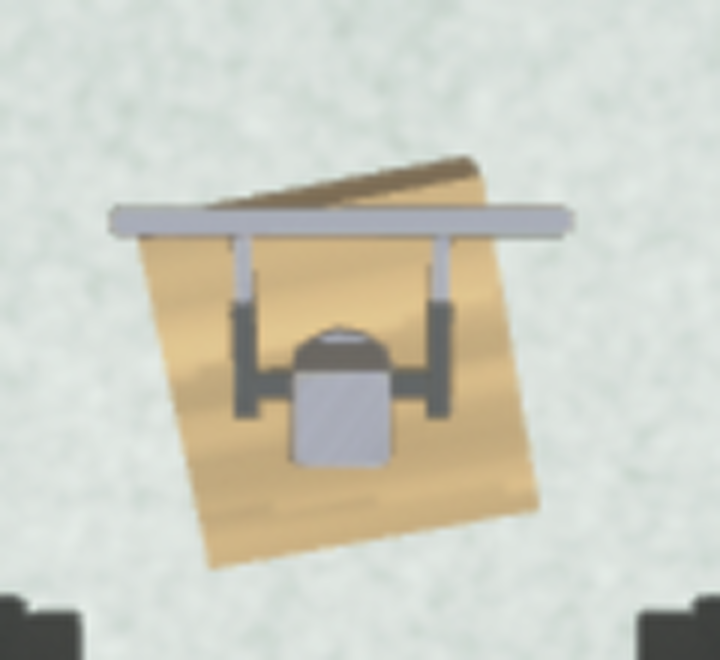

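```bash
python3 - <<'E'
from h import *
import pickle
c=pickle.load(open('w2.pkl','rb')); U=lambda p:un(p,195,120,6)
h=atz(c,U([[342,419],[292,419],[392,419],[342,370],[342,467]]),.073); print(h, h[1]-h[2],h[3]-h[4])
b=atz(c,U([[112,221],[572,221]]),.048); print(b,np.linalg.norm(b[0]-b[1]),b.mean(0)); d=b[0]-b[1]; print(np.degrees(np.arctan2(-d[0],d[1])))
p=h[0].copy(); p[2]=.0615
plan(p,rot(173))
print(p)
E
```

```text
[[ 0.4749 -0.2237  0.073 ]
 [ 0.4759 -0.216   0.073 ]
 [ 0.4739 -0.2314  0.073 ]
 [ 0.4826 -0.2247  0.073 ]
 [ 0.4672 -0.2227  0.073 ]] [0.002  0.0155 0.    ] [ 0.0154 -0.002   0.    ]
[[ 0.5074 -0.1893  0.048 ]
 [ 0.4977 -0.2649  0.048 ]] 0.07628655367644067 [ 0.5025 -0.2271  0.048 ]
-7.369214957114641
t 2.33 tcp [ 0.4739 -0.2249  0.1993] F [0.2415 0.7857 0.0661] g 0.603
row [-0.0, -0.006, 0.001, -0.103, 13.783, -0.136] rows needed 3.3055564471859915
[ 0.4749 -0.2237  0.0615]
```

Emit:
{"fn": "step_arm", "kwargs": {
  "moves": [
    [[0, -0.006, 0, -0.1, 4, -0.1, 60], [0, -0.006, 0, -0.1, 8, -0.1, 60], [0, -0.006, 0, -0.1, 11, -0.1, 60], [0, -0.006, 0, -0.1, 13, -0.1, 60], [0, -0.006, 0, -0.1, 13.6, -0.1, 60]]
  ]
}}

```text
time_s: 2.75
tcp_pos: [0.4745, -0.2198, 0.061]
ee_rot: [[-0.993, -0.006, -0.117], [0.117, 0.002, -0.993], [0.006, -1.0, -0.001]]
wrist_force: [-1.1, -0.3, 0.3]
gripper_width: 0.6
```

```bash
python3 - <<'E'
from h import *
import pickle
plan([.4749,-.2237,.063],rot(173))
c=snap('wrist','w3'); pickle.dump(c,open('w3.pkl','wb'))
E
```

```text
t 2.75 tcp [ 0.4745 -0.2198  0.061 ] F [-1.1288 -0.3019  0.2882] g 0.600
row [0.001, 0.005, 0.006, -0.088, -0.201, 0.384] rows needed 0.10612270602207914
```

View pics/w3.png

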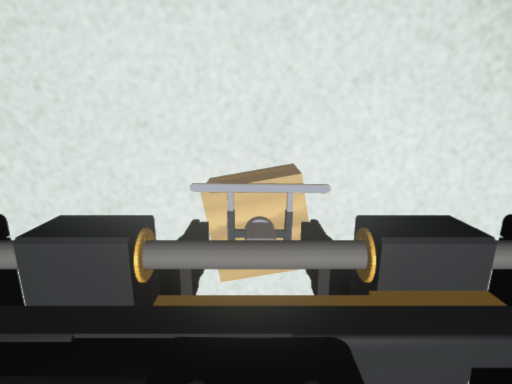

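Emit:
{"fn": "step_arm", "kwargs": {
  "moves": [
    [[0, 0.005, 0.005, -0.05, -0.2, 0.35, 60], [0, 0.005, 0.005, -0.05, -0.2, 0.35, 60], [0, 0.005, 0.005, -0.05, -0.2, 0.35, 60], [0, 0.005, 0.005, -0.05, -0.2, 0.35, 45], [0, 0.005, 0.005, -0.05, -0.2, 0.35, 45]]
  ]
}}

```text
time_s: 3.22
tcp_pos: [0.4771, -0.2257, 0.0675]
ee_rot: [[-0.992, 0.008, -0.124], [0.124, -0.001, -0.992], [-0.008, -1.0, -0.0]]
wrist_force: [0.4, 0.3, -0.5]
gripper_width: 0.52
```

```bash
python3 - <<'E'
from h import *
plan([.4749,-.2237,.063],rot(173))
E
```

```text
t 3.22 tcp [ 0.4771 -0.2257  0.0675] F [ 0.4062  0.3448 -0.5433] g 0.520
row [0.0, -0.002, -0.008, 0.247, 0.443, -0.166] rows needed 0.12806174349828234
```

Emit:
{"fn": "step_arm", "kwargs": {
  "moves": [
    [[0, 0, 0, 0, 0, 0, 45], [0, 0, 0, 0, 0, 0, 45], [0, 0, 0, 0, 0, 0, 45], [0, 0, 0, 0, 0, 0, 45], [0, 0, 0, 0, 0, 0, 45]]
  ]
}}

```text
time_s: 3.63
tcp_pos: [0.4764, -0.2256, 0.0662]
ee_rot: [[-0.992, 0.005, -0.124], [0.124, -0.001, -0.992], [-0.005, -1.0, -0.0]]
wrist_force: [-0.4, -0.3, 0.8]
gripper_width: 0.453
```

```bash
python3 - <<'E'
from h import *
plan([.4749,-.2237,.063],rot(173))
E
```

```text
t 3.63 tcp [ 0.4764 -0.2256  0.0662] F [-0.3913 -0.3368  0.8105] g 0.453
row [0.0, -0.002, -0.005, 0.176, 0.32, -0.171] rows needed 0.09675323092667802
```

Emit:
{"fn": "step_arm", "kwargs": {
  "moves": [
    [[0, 0, -0.005, 0.17, 0.3, -0.17, 45], [0, 0, -0.005, 0.17, 0.3, -0.17, 45], [0, 0, -0.005, 0.17, 0.3, -0.17, 45], [0, 0, -0.005, 0.17, 0.3, -0.17, 0], [0, 0, -0.005, 0.17, 0.3, -0.17, 0]]
  ]
}}

```text
time_s: 4.05
tcp_pos: [0.475, -0.2237, 0.0632]
ee_rot: [[-0.992, 0.001, -0.124], [0.124, -0.0, -0.992], [-0.001, -1.0, -0.0]]
wrist_force: [0.2, 1.3, -0.8]
gripper_width: 0.371
```

Emit:
{"fn": "step_arm", "kwargs": {
  "moves": [
    [[0, 0, 0, 0, 0, 0, 0], [0, 0, 0, 0, 0, 0, 0], [0, 0, 0, 0, 0, 0, 0], [0, 0, 0, 0, 0, 0, 0], [0, 0, 0, 0, 0, 0, 0]]
  ]
}}

```text
time_s: 4.47
tcp_pos: [0.4751, -0.2237, 0.0633]
ee_rot: [[-0.992, 0.001, -0.124], [0.124, -0.0, -0.992], [-0.001, -1.0, -0.0]]
wrist_force: [-0.2, -0.0, 0.7]
gripper_width: 0.183
```

```bash
python3 - <<'E'
from h import *
plan([.4749,-.2237,.063],rot(173))
c=snap('wrist','w4')
c=snap('top','t4');crop(c['image'],295,190,60,50,12,'t4c')
E
```

```text
t 4.47 tcp [ 0.4751 -0.2237  0.0633] F [-0.1662 -0.0406  0.736 ] g 0.183
row [0.0, -0.002, -0.001, 0.016, 0.031, 0.004] rows needed 0.01911357884497208
```

View pics/w4.png

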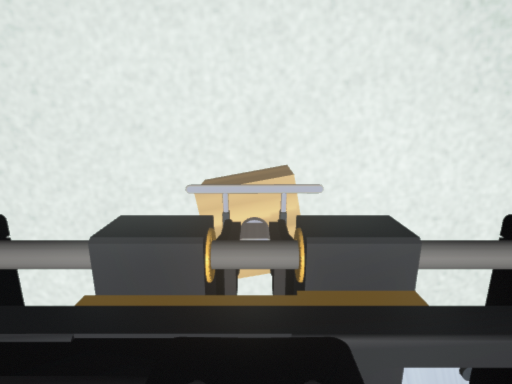

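Emit:
{"fn": "step_arm", "kwargs": {
  "moves": [
    [[0, 0, 0, 0, -1, 0, 0], [0, 0, 0, 0, -4, 0, 0], [0, 0, 0, 0, -8, 0, 0], [0, 0, 0, 0, -12, 0, 0], [0, 0, 0, 0, -13.7, 0, 0]]
  ]
}}

```text
time_s: 4.98
tcp_pos: [0.4769, -0.2246, 0.2064]
ee_rot: [[-0.992, 0.009, -0.123], [0.123, -0.003, -0.992], [-0.009, -1.0, 0.002]]
wrist_force: [1.4, -0.1, -1.0]
gripper_width: 0.183
```

```bash
python3 - <<'E'
from h import *
c=snap('wrist','w5')
c=snap('scene','s5')
plan([.5394,.1507,.19],rot(192.1))
E
```

```text
t 5.08 tcp [ 0.4769 -0.2243  0.2051] F [ 0.4535 -0.3896 -1.9324] g 0.183
row [-0.003, -0.335, -0.01, -1.548, 1.489, -37.982] rows needed 9.123055398031608
```

View pics/w5.png

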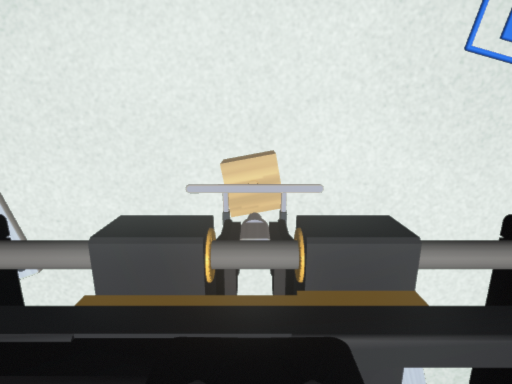

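View pics/s5.png

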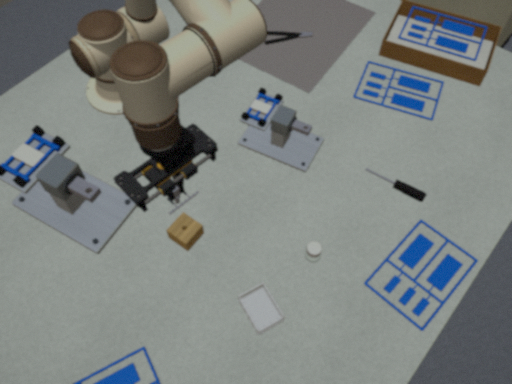

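Emit:
{"fn": "step_arm", "kwargs": {
  "moves": [
    [[0, -0.07, 0, -0.3, 0.2, -4, 0], [0, -0.15, 0, -0.6, 0.4, -8, 0], [0, -0.22, 0, -0.9, 0.6, -12, 0], [0, -0.29, 0, -1.1, 0.8, -16, 0], [0, -0.335, 0, -1.3, 0.8, -20, 0]]
  ]
}}

```text
time_s: 5.5
tcp_pos: [0.511, -0.0254, 0.1906]
ee_rot: [[-0.977, -0.004, 0.211], [-0.211, -0.0, -0.977], [0.004, -1.0, -0.0]]
wrist_force: [2.4, -0.9, -2.0]
gripper_width: 0.18
```

```bash
python3 - <<'E'
from h import *
plan([.5394,.1507,.19],rot(192.1))
E
```

```text
t 5.50 tcp [ 0.511  -0.0254  0.1906] F [ 2.4    -0.9367 -1.9882] g 0.180
row [0.0, 0.001, 0.004, -6.495, 0.039, -16.612] rows needed 4.277431362017387
```

Emit:
{"fn": "step_arm", "kwargs": {
  "moves": [
    [[0, 0, 0, -1.5, 0, -4, 0], [0, 0, 0, -3, 0, -8, 0], [0, 0, 0, -4.5, 0, -12, 0], [0, 0, 0, -6, 0, -15, 0], [0, 0, 0, -6.5, 0, -16.6, 0]]
  ]
}}

```text
time_s: 5.92
tcp_pos: [0.5415, 0.1527, 0.1907]
ee_rot: [[-0.977, -0.001, 0.212], [-0.212, -0.0, -0.977], [0.001, -1.0, 0.0]]
wrist_force: [0.6, -0.8, -2.1]
gripper_width: 0.18
```

Emit:
{"fn": "step_arm", "kwargs": {
  "moves": [
    [[0, 0, 0, 0, 0, 0, 0], [0, 0, 0, 0, 0, 0, 0], [0, 0, 0, 0, 0, 0, 0], [0, 0, 0, 0, 0, 0, 0], [0, 0, 0, 0, 0, 0, 0]]
  ]
}}

```text
time_s: 6.33
tcp_pos: [0.5412, 0.1478, 0.1921]
ee_rot: [[-0.978, -0.0, 0.207], [-0.207, -0.0, -0.978], [0.0, -1.0, 0.0]]
wrist_force: [-0.1, 0.2, -1.8]
gripper_width: 0.179
```

```bash
python3 - <<'E'
from h import *
import pickle
for n in('wrist','top','scene'):
    c=snap(n,n+'6'); pickle.dump(c,open(n+'6.pkl','wb'))
    if n=='scene': crop(c['image'],230,60,110,110,7,'s6c')
    if n=='top': crop(c['image'],140,150,90,100,6,'t6c')
plan([.5394,.1507,.152],rot(192.1))
print(r.sense()['ee_rot'])
E
```

```text
t 6.48 tcp [0.5415 0.1482 0.1924] F [ 0.2918 -0.2897 -2.3297] g 0.180
row [-0.0, -0.002, -0.001, 0.153, 4.042, -0.288] rows needed 0.9724337906452818
[[-0.9782  0.0006  0.2077]
 [-0.2077  0.     -0.9782]
 [-0.0006 -1.      0.0001]]
```

View pics/wrist6.png

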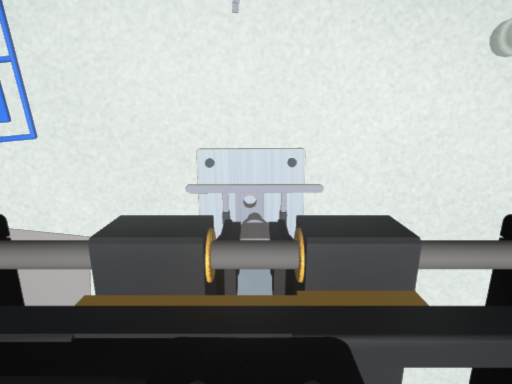

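View pics/s6c.png

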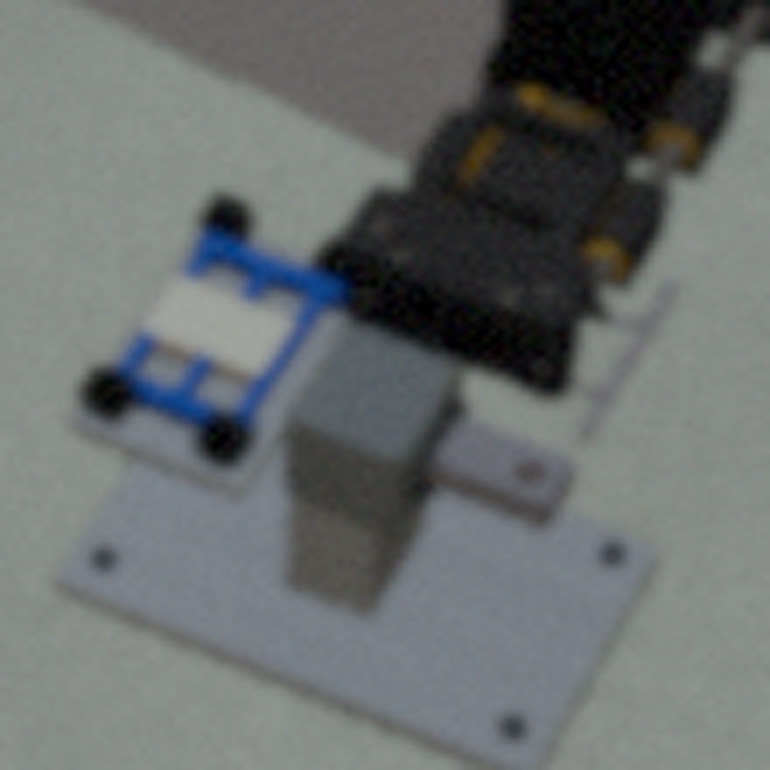

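View pics/t6c.png

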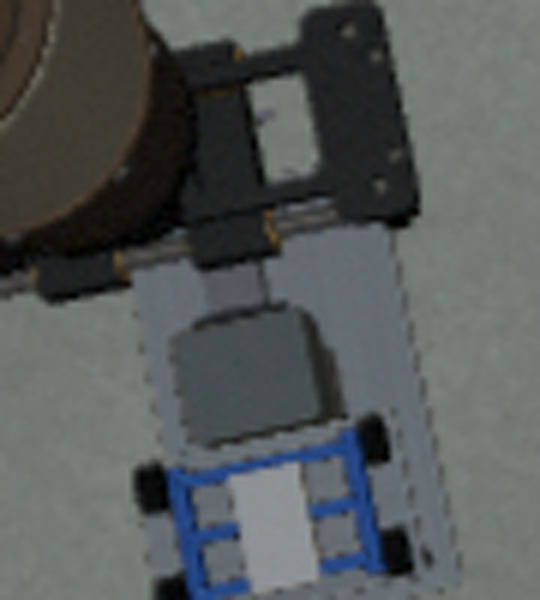

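```bash
python3 - <<'E'
from h import *
import pickle
c=pickle.load(open('wrist6.pkl','rb')); crop(c['image'],180,140,150,110,5,'w6c')
s=r.sense(); 
for z in(.1,):
  print('pred hole px',proj(c,[.5394,.1507,z]))
p=s['tcp_pos'];R=s['ee_rot']
print('pred tip',proj(c,p+R[:,1]*.0463),'collar front',proj(c,p+R[:,1]*.0173-R[:,0]*.009),'bar',proj(c,p+R[:,1]*.0153-R[:,0]*.029))
E
```

```text
pred hole px [[249.6315 201.2172]]
pred tip [[252.8129 216.9048]] collar front [[252.5189 217.8582]] bar [[252.4048 184.9414]]
```

View pics/w6c.png

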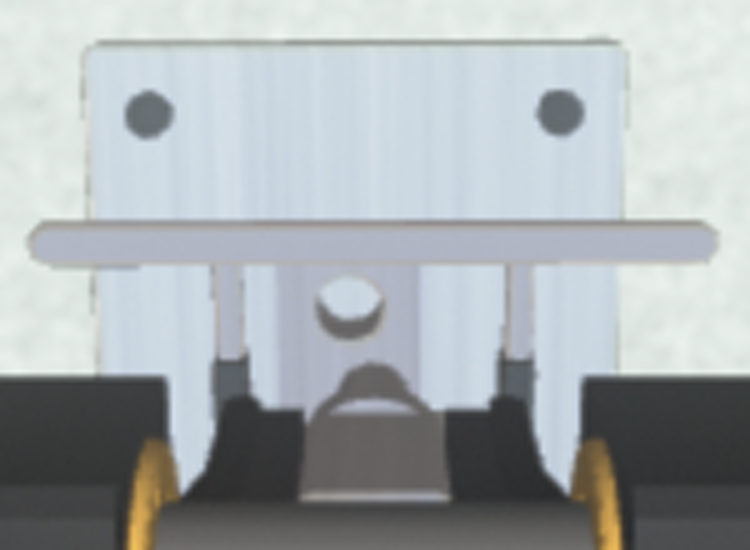

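Emit:
{"fn": "step_arm", "kwargs": {
  "moves": [
    [[0, -0.002, 0, 0.15, 1, -0.34, 0], [0, -0.002, 0, 0.15, 2, -0.34, 0], [0, -0.002, 0, 0.15, 3, -0.34, 0], [0, -0.002, 0, 0.15, 3.6, -0.34, 0], [0, -0.002, 0, 0.15, 3.9, -0.34, 0]]
  ]
}}

```text
time_s: 6.9
tcp_pos: [0.5384, 0.1516, 0.1512]
ee_rot: [[-0.978, -0.002, 0.211], [-0.211, -0.002, -0.978], [0.003, -1.0, 0.001]]
wrist_force: [0.2, -0.2, -2.2]
gripper_width: 0.182
```

Emit:
{"fn": "step_arm", "kwargs": {
  "moves": [
    [[0, 0, 0, 0, 0, 0, 0], [0, 0, 0, 0, 0, 0, 0], [0, 0, 0, 0, 0, 0, 0], [0, 0, 0, 0, 0, 0, 0], [0, 0, 0, 0, 0, 0, 0]]
  ]
}}

```text
time_s: 7.32
tcp_pos: [0.5396, 0.1522, 0.1538]
ee_rot: [[-0.977, 0.002, 0.211], [-0.211, 0.0, -0.977], [-0.002, -1.0, -0.0]]
wrist_force: [-0.0, -0.4, -1.4]
gripper_width: 0.179
```

```bash
python3 - <<'E'
from h import *
import pickle
c=snap('wrist','w7'); pickle.dump(c,open('w7.pkl','wb')); crop(c['image'],180,140,150,110,5,'w7c')
c=snap('scene','s7'); crop(c['image'],260,80,80,80,9,'s7c')
plan([.5394,.1507,.152],rot(192.1))
E
```

```text
t 7.42 tcp [0.5395 0.1521 0.1536] F [-0.0807 -0.4815 -1.3307] g 0.185
row [0.0, 0.001, -0.001, 0.04, 0.163, 0.138] rows needed 0.05222232446890354
```

View pics/w7c.png

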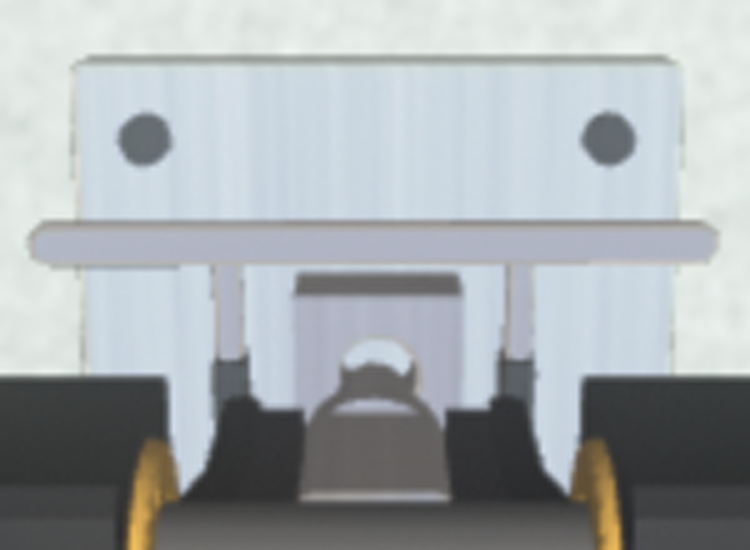

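View pics/s7c.png

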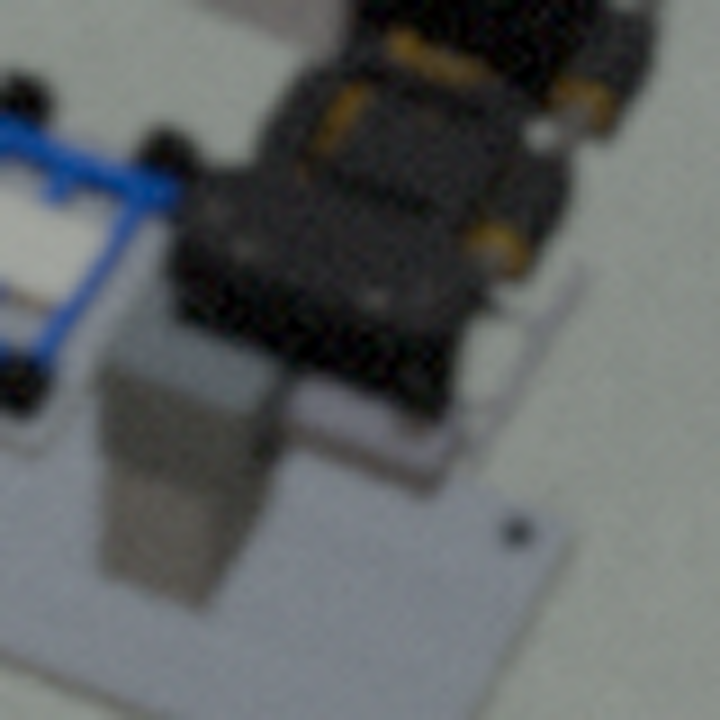

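```bash
python3 - <<'E'
from h import *
import pickle
c=pickle.load(open('w7.pkl','rb')); U=lambda p:un(p,180,140,5)
print(atz(c,U([[380,374],[380,338],[296,294],[462,294]]),.1))
e=atz(c,U([[379,294]]),.1)[0]; a=np.radians(12.1); print('hole if 12mm from end',e-.012*np.array([np.cos(a),np.sin(a),0]))
f=atz(c,U([[380,338]]),.1)[0]; print('from far rim',f-.0055*np.array([np.cos(a),np.sin(a),0]))
s=r.sense();p=s['tcp_pos'];R=s['ee_rot']
for h in(.0463-.002,.0463-.01): print('pin front',un([0,0],0,0,1)*0,((proj(c,p+R[:,1]*h-R[:,0]*.005)-[180,140]+.5)*5-.5))
print('collar front top/bottom',((proj(c,[p+R[:,1]*h-R[:,0]*.009 for h in(.0173,.0233)])-[180,140]+.5)*5-.5))
E
```

```text
[[0.5397 0.1507 0.1   ]
 [0.5449 0.1518 0.1   ]
 [0.5487 0.1646 0.1   ]
 [0.5536 0.142  0.1   ]]
hole if 12mm from end [0.5394 0.1508 0.1   ]
from far rim [0.5395 0.1506 0.1   ]
pin front [[0. 0.]] [[369.2656 358.763 ]]
pin front [[0. 0.]] [[369.0545 377.0516]]
collar front top/bottom [[368.4271 394.432 ]
 [368.6239 378.5581]]
```

Emit:
{"fn": "step_arm", "kwargs": {
  "moves": [
    [[0, 0, 0, 0, 0.1, 0.09, 0], [0, 0, 0, 0, 0.25, 0.09, 0], [0, 0, 0, 0, 0.4, 0.09, 0], [0, 0, 0, 0, 0.5, 0.09, 0], [0, 0, 0, 0, 0.55, 0.09, 0]]
  ]
}}

```text
time_s: 7.83
tcp_pos: [0.5394, 0.1511, 0.1475]
ee_rot: [[-0.978, 0.0, 0.211], [-0.211, -0.0, -0.978], [-0.0, -1.0, 0.0]]
wrist_force: [-0.8, 0.5, -2.1]
gripper_width: 0.181
```

Emit:
{"fn": "step_arm", "kwargs": {
  "moves": [
    [[0, 0, 0, 0, 0, 0, 0], [0, 0, 0, 0, 0, 0, 0], [0, 0, 0, 0, 0, 0, 0], [0, 0, 0, 0, 0, 0, 0], [0, 0, 0, 0, 0, 0, 0]]
  ]
}}

```text
time_s: 8.25
tcp_pos: [0.5396, 0.1512, 0.1478]
ee_rot: [[-0.977, 0.001, 0.211], [-0.211, 0.0, -0.977], [-0.001, -1.0, 0.0]]
wrist_force: [0.3, -0.3, -1.6]
gripper_width: 0.179
```

```bash
python3 - <<'E'
from h import *
plan([.5394,.1507,.1463],rot(192.1))
E
```

```text
t 8.25 tcp [0.5396 0.1512 0.1478] F [ 0.3462 -0.3372 -1.6424] g 0.179
row [-0.0, 0.001, -0.001, 0.029, 0.155, 0.048] rows needed 0.039429474489933634
```

Emit:
{"fn": "step_arm", "kwargs": {
  "moves": [
    [[0, 0, 0, 0, 0.03, 0, 0], [0, 0, 0, 0, 0.06, 0, 0], [0, 0, 0, 0, 0.09, 0, 0], [0, 0, 0, 0, 0.12, 0, 0], [0, 0, 0, 0, 0.15, 0, 0]]
  ]
}}

```text
time_s: 8.67
tcp_pos: [0.5396, 0.1512, 0.1462]
ee_rot: [[-0.977, 0.001, 0.211], [-0.211, -0.0, -0.977], [-0.001, -1.0, 0.0]]
wrist_force: [0.4, -0.6, -2.3]
gripper_width: 0.18
```

Emit:
{"fn": "step_arm", "kwargs": {
  "moves": [
    [[0, 0, 0, 0, 0.03, 0, 0], [0, 0, 0, 0, 0.06, 0, 0], [0, 0, 0, 0, 0.09, 0, 0], [0, 0, 0, 0, 0.1, 0, 0], [0, 0, 0, 0, 0.1, 0, 0]]
  ]
}}

```text
time_s: 9.08
tcp_pos: [0.5395, 0.1512, 0.1453]
ee_rot: [[-0.977, 0.001, 0.211], [-0.211, -0.0, -0.977], [-0.001, -1.0, 0.0]]
wrist_force: [-0.4, 0.8, -1.7]
gripper_width: 0.18
```

Emit:
{"fn": "step_arm", "kwargs": {
  "moves": [
    [[0, 0, 0, 0, 0.03, 0, 0], [0, 0, 0, 0, 0.06, 0, 0], [0, 0, 0, 0, 0.09, 0, 0], [0, 0, 0, 0, 0.1, 0, 0], [0, 0, 0, 0, 0.1, 0, 0]]
  ]
}}

```text
time_s: 9.5
tcp_pos: [0.5395, 0.1512, 0.1443]
ee_rot: [[-0.977, 0.001, 0.211], [-0.211, -0.0, -0.977], [-0.001, -1.0, 0.0]]
wrist_force: [-0.5, 0.7, -1.8]
gripper_width: 0.18
```

Emit:
{"fn": "step_arm", "kwargs": {
  "moves": [
    [[0, 0, 0, 0, 0.03, 0, 0], [0, 0, 0, 0, 0.06, 0, 0], [0, 0, 0, 0, 0.08, 0, 0], [0, 0, 0, 0, 0.08, 0, 0], [0, 0, 0, 0, 0.08, 0, 0]]
  ]
}}

```text
time_s: 9.92
tcp_pos: [0.5396, 0.1512, 0.1435]
ee_rot: [[-0.977, 0.001, 0.211], [-0.211, -0.0, -0.977], [-0.001, -1.0, 0.0]]
wrist_force: [0.4, 0.0, -2.7]
gripper_width: 0.187
```

Emit:
{"fn": "step_arm", "kwargs": {
  "moves": [
    [[0, 0, 0, 0, 0.03, 0, 0], [0, 0, 0, 0, 0.06, 0, 0], [0, 0, 0, 0, 0.09, 0, 0], [0, 0, 0, 0, 0.1, 0, 0], [0, 0, 0, 0, 0.1, 0, 0]]
  ]
}}

```text
time_s: 10.33
tcp_pos: [0.5395, 0.1512, 0.1424]
ee_rot: [[-0.978, 0.001, 0.211], [-0.211, -0.0, -0.978], [-0.001, -1.0, 0.0]]
wrist_force: [-1.3, -0.6, -2.1]
gripper_width: 0.181
```

Emit:
{"fn": "step_arm", "kwargs": {
  "moves": [
    [[0, 0, 0, 0, 0.03, 0, 0], [0, 0, 0, 0, 0.06, 0, 0], [0, 0, 0, 0, 0.09, 0, 0], [0, 0, 0, 0, 0.1, 0, 0], [0, 0, 0, 0, 0.1, 0, 0]]
  ]
}}

```text
time_s: 10.75
tcp_pos: [0.5395, 0.1512, 0.1414]
ee_rot: [[-0.977, 0.0, 0.211], [-0.211, -0.0, -0.977], [-0.0, -1.0, 0.0]]
wrist_force: [0.3, 0.2, -1.7]
gripper_width: 0.182
```

Entered about 5 mm with no contact force. I'll look before going on.

```bash
python3 - <<'E'
from h import *
c=snap('wrist','w8'); crop(c['image'],180,140,150,110,5,'w8c')
plan([.5394,.1507,.1233],rot(192.1))
E
```

```text
t 10.80 tcp [0.5396 0.1512 0.1415] F [ 0.377  -1.1036 -2.4513] g 0.180
row [-0.0, 0.001, -0.001, 0.027, 1.817, 0.044] rows needed 0.43595698855656306
```

View pics/w8c.png

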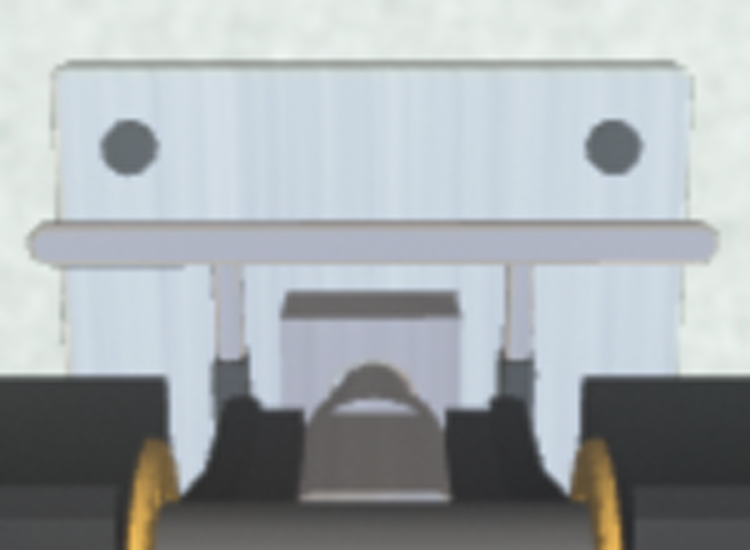

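Emit:
{"fn": "step_arm", "kwargs": {
  "moves": [
    [[0, 0, 0, 0, 0.05, 0, 0], [0, 0, 0, 0, 0.1, 0, 0], [0, 0, 0, 0, 0.15, 0, 0], [0, 0, 0, 0, 0.2, 0, 0], [0, 0, 0, 0, 0.25, 0, 0]]
  ]
}}

```text
time_s: 11.22
tcp_pos: [0.5395, 0.1512, 0.1389]
ee_rot: [[-0.978, 0.001, 0.211], [-0.211, -0.0, -0.978], [-0.001, -1.0, 0.0]]
wrist_force: [-0.1, 0.6, -1.2]
gripper_width: 0.18
```

Emit:
{"fn": "step_arm", "kwargs": {
  "moves": [
    [[0, 0, 0, 0, 0.05, 0, 0], [0, 0, 0, 0, 0.1, 0, 0], [0, 0, 0, 0, 0.15, 0, 0], [0, 0, 0, 0, 0.2, 0, 0], [0, 0, 0, 0, 0.25, 0, 0]]
  ]
}}

```text
time_s: 11.63
tcp_pos: [0.5396, 0.1511, 0.1364]
ee_rot: [[-0.978, 0.001, 0.211], [-0.211, -0.0, -0.978], [-0.001, -1.0, 0.0]]
wrist_force: [-0.1, -1.0, -1.3]
gripper_width: 0.181
```

Emit:
{"fn": "step_arm", "kwargs": {
  "moves": [
    [[0, 0, 0, 0, 0.06, 0, 0], [0, 0, 0, 0, 0.14, 0, 0], [0, 0, 0, 0, 0.24, 0, 0], [0, 0, 0, 0, 0.34, 0, 0], [0, 0, 0, 0, 0.4, 0, 0]]
  ]
}}

```text
time_s: 12.05
tcp_pos: [0.5395, 0.1511, 0.1323]
ee_rot: [[-0.978, 0.0, 0.211], [-0.211, -0.0, -0.978], [-0.0, -1.0, 0.0]]
wrist_force: [-0.5, -0.1, -2.3]
gripper_width: 0.178
```

Emit:
{"fn": "step_arm", "kwargs": {
  "moves": [
    [[0, 0, 0, 0, 0.06, 0, 0], [0, 0, 0, 0, 0.14, 0, 0], [0, 0, 0, 0, 0.24, 0, 0], [0, 0, 0, 0, 0.34, 0, 0], [0, 0, 0, 0, 0.4, 0, 0]]
  ]
}}

```text
time_s: 12.47
tcp_pos: [0.5395, 0.1512, 0.1283]
ee_rot: [[-0.977, 0.0, 0.211], [-0.211, -0.0, -0.977], [-0.0, -1.0, 0.0]]
wrist_force: [-0.2, 0.1, -1.4]
gripper_width: 0.181
```

Emit:
{"fn": "step_arm", "kwargs": {
  "moves": [
    [[0, 0, 0, 0, 0.05, 0, 0], [0, 0, 0, 0, 0.1, 0, 0], [0, 0, 0, 0, 0.15, 0, 0], [0, 0, 0, 0, 0.2, 0, 0], [0, 0, 0, 0, 0.25, 0, 0]]
  ]
}}

```text
time_s: 12.88
tcp_pos: [0.5396, 0.1512, 0.126]
ee_rot: [[-0.977, 0.001, 0.211], [-0.211, 0.0, -0.977], [-0.001, -1.0, 0.0]]
wrist_force: [0.1, -0.3, -1.2]
gripper_width: 0.182
```

Emit:
{"fn": "step_arm", "kwargs": {
  "moves": [
    [[0, 0, 0, 0, 0.03, 0, 0], [0, 0, 0, 0, 0.06, 0, 0], [0, 0, 0, 0, 0.08, 0, 0], [0, 0, 0, 0, 0.1, 0, 0], [0, 0, 0, 0, 0.1, 0, 0]]
  ]
}}

```text
time_s: 13.3
tcp_pos: [0.5396, 0.1512, 0.125]
ee_rot: [[-0.978, 0.001, 0.211], [-0.211, 0.0, -0.978], [-0.001, -1.0, 0.0]]
wrist_force: [0.1, 0.4, -2.2]
gripper_width: 0.184
```

Emit:
{"fn": "step_arm", "kwargs": {
  "moves": [
    [[0, 0, 0, 0, 0.02, 0, 0], [0, 0, 0, 0, 0.04, 0, 0], [0, 0, 0, 0, 0.06, 0, 0], [0, 0, 0, 0, 0.06, 0, 0], [0, 0, 0, 0, 0.06, 0, 0]]
  ]
}}

```text
time_s: 13.72
tcp_pos: [0.5395, 0.1512, 0.1244]
ee_rot: [[-0.977, 0.001, 0.211], [-0.211, -0.0, -0.977], [-0.001, -1.0, 0.0]]
wrist_force: [0.1, 0.8, -2.1]
gripper_width: 0.181
```

Emit:
{"fn": "step_arm", "kwargs": {
  "moves": [
    [[0, 0, 0, 0, 0.02, 0, 0], [0, 0, 0, 0, 0.04, 0, 0], [0, 0, 0, 0, 0.05, 0, 0], [0, 0, 0, 0, 0.05, 0, 0], [0, 0, 0, 0, 0.05, 0, 0]]
  ]
}}

```text
time_s: 14.13
tcp_pos: [0.5396, 0.1512, 0.1239]
ee_rot: [[-0.977, 0.001, 0.211], [-0.211, -0.0, -0.977], [-0.001, -1.0, 0.0]]
wrist_force: [-0.9, 0.3, -2.7]
gripper_width: 0.182
```

Emit:
{"fn": "step_arm", "kwargs": {
  "moves": [
    [[0, 0, 0, 0, 0.02, 0, 0], [0, 0, 0, 0, 0.04, 0, 0], [0, 0, 0, 0, 0.05, 0, 0], [0, 0, 0, 0, 0.05, 0, 0], [0, 0, 0, 0, 0.05, 0, 0]]
  ]
}}

```text
time_s: 14.55
tcp_pos: [0.5396, 0.1512, 0.1234]
ee_rot: [[-0.977, 0.001, 0.211], [-0.211, -0.0, -0.977], [-0.001, -1.0, 0.0]]
wrist_force: [0.3, -0.2, -1.2]
gripper_width: 0.182
```

Emit:
{"fn": "step_arm", "kwargs": {
  "moves": [
    [[0, 0, 0, 0, 0.01, 0, 0], [0, 0, 0, 0, 0.02, 0, 0], [0, 0, 0, 0, 0.03, 0, 0], [0, 0, 0, 0, 0.04, 0, 0], [0, 0, 0, 0, 0.04, 0, 0]]
  ]
}}

```text
time_s: 14.97
tcp_pos: [0.5396, 0.1512, 0.1233]
ee_rot: [[-0.977, 0.001, 0.211], [-0.211, 0.0, -0.977], [-0.001, -1.0, 0.0]]
wrist_force: [-1.0, -0.2, 0.9]
gripper_width: 0.181
```

Emit:
{"fn": "step_arm", "kwargs": {
  "moves": [
    [[0, 0, 0, 0, 0.01, 0, 0], [0, 0, 0, 0, 0.02, 0, 0], [0, 0, 0, 0, 0.03, 0, 0], [0, 0, 0, 0, 0.04, 0, 0], [0, 0, 0, 0, 0.04, 0, 0]]
  ]
}}

```text
time_s: 15.38
tcp_pos: [0.5397, 0.1512, 0.1232]
ee_rot: [[-0.977, 0.001, 0.211], [-0.211, -0.0, -0.977], [-0.001, -1.0, 0.0]]
wrist_force: [-2.6, -0.2, 5.0]
gripper_width: 0.181
```

```bash
python3 - <<'E'
from h import *
c=snap('wrist','w9'); crop(c['image'],180,140,150,110,5,'w9c')
E
```

```text
(no output)
```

View pics/w9c.png

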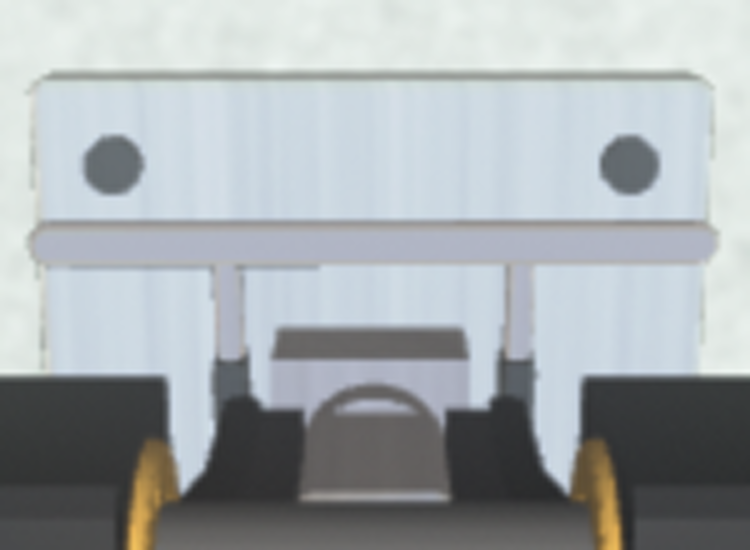

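Emit:
{"fn": "step_arm", "kwargs": {
  "moves": [
    [[0, 0, 0, 0, 0, 0, 40], [0, 0, 0, 0, 0, 0, 40], [0, 0, 0, 0, 0, 0, 40], [0, 0, 0, 0, 0, 0, 40], [0, 0, 0, 0, 0, 0, 40]]
  ]
}}

```text
time_s: 15.85
tcp_pos: [0.5396, 0.1512, 0.1223]
ee_rot: [[-0.978, 0.0, 0.211], [-0.211, -0.0, -0.978], [-0.0, -1.0, 0.0]]
wrist_force: [-0.5, 0.3, 0.2]
gripper_width: 0.381
```

Emit:
{"fn": "step_arm", "kwargs": {
  "moves": [
    [[0, 0, 0, 0, -0.3, 0, 52], [0, 0, 0, 0, -1.5, 0, 52], [0, 0, 0, 0, -3, 0, 52], [0, 0, 0, 0, -5, 0, 52], [0, 0, 0, 0, -5.5, 0, 52]]
  ]
}}

```text
time_s: 16.27
tcp_pos: [0.5413, 0.1519, 0.1808]
ee_rot: [[-0.977, 0.006, 0.212], [-0.212, 0.002, -0.977], [-0.006, -1.0, -0.001]]
wrist_force: [0.7, 0.5, 0.2]
gripper_width: 0.515
```

```bash
python3 - <<'E'
from h import *
import pickle
c=snap('wrist','w10'); pickle.dump(c,open('w10.pkl','wb')); crop(c['image'],180,140,150,110,5,'w10c')
c=snap('scene','s10'); crop(c['image'],260,80,80,80,9,'s10c')
plan([.5394,.1507,.18],rot(192.1))
E
```

```text
t 16.37 tcp [0.5402 0.1516 0.1788] F [-0.362  -0.0001  0.3483] g 0.517
row [0.001, 0.001, -0.004, 0.097, -0.117, 0.072] rows needed 0.04025932139610947
```

View pics/w10.png

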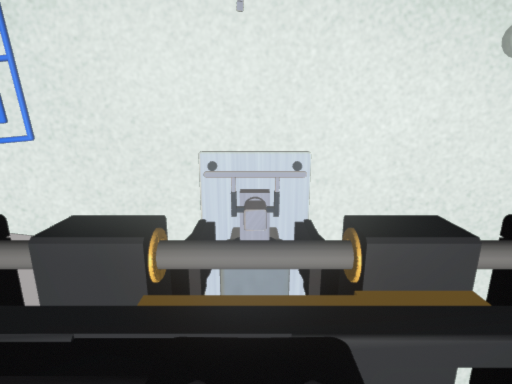

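View pics/s10c.png

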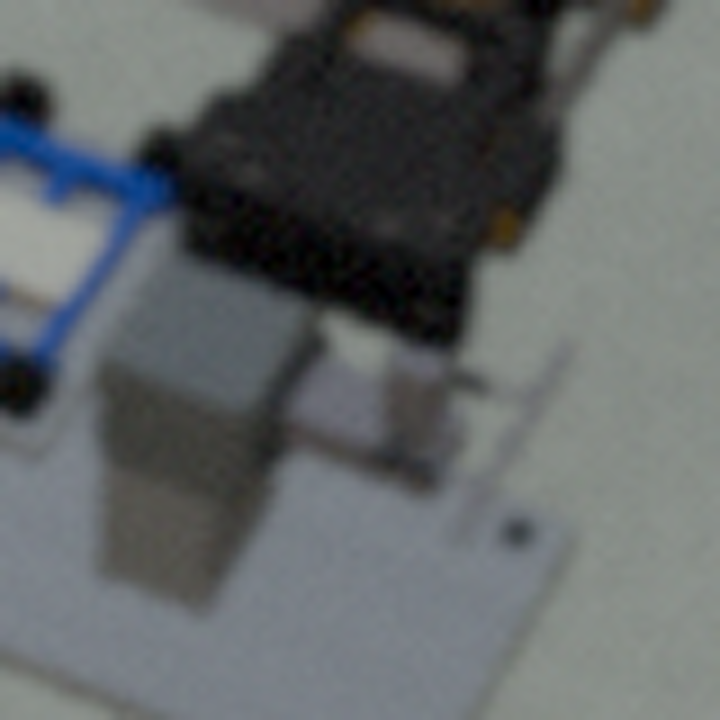

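```bash
python3 - <<'E'
from h import *
import pickle
c=pickle.load(open('w10.pkl','rb')); crop(c['image'],195,145,120,100,6,'w10d')
a=np.radians(12.1);X=np.array([np.cos(a),np.sin(a),0]);O=np.array([.5395,.151,0])
for z in(.105,.108,.111):
  b=atz(c,[[205,174],[306,174]],z); print(z,(b-O)@X, (b-O)@np.array([-X[1],X[0],0]), np.linalg.norm(b[0]-b[1]))
E
```

```text
0.105 [0.027  0.0271] [ 0.0373 -0.0392] 0.07651128939717813
0.108 [0.0275 0.0277] [ 0.0368 -0.0387] 0.07549973763924644
0.111 [0.0281 0.0282] [ 0.0363 -0.0382] 0.07448818588131473
```

View pics/w10d.png

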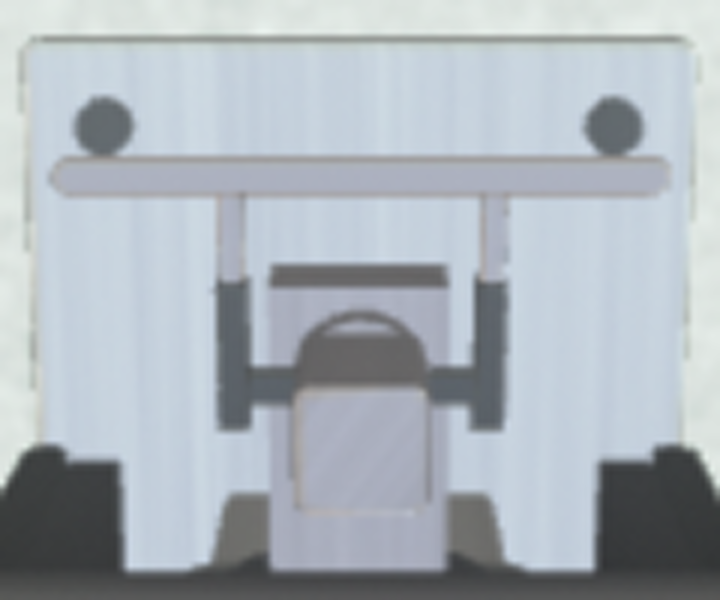

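Emit:
{"fn": "step_arm", "kwargs": {
  "moves": [
    [[0, 0, 0, -1.5, 0, 0, 52], [0, 0, 0, -2.6, 0.5, 0, 52], [0, 0, 0, -2.75, 2, 0, 52], [0, 0, 0, -2.75, 3.2, 0, 52], [0, 0, 0, -2.75, 3.9, 0, 52]]
  ]
}}

```text
time_s: 16.78
tcp_pos: [0.5654, 0.1564, 0.1352]
ee_rot: [[-0.978, -0.004, 0.21], [-0.21, -0.002, -0.978], [0.004, -1.0, 0.001]]
wrist_force: [0.1, -0.4, -0.8]
gripper_width: 0.521
```

Emit:
{"fn": "step_arm", "kwargs": {
  "moves": [
    [[0, 0, 0, 0, 0, 0, 52], [0, 0, 0, 0, 0, 0, 52], [0, 0, 0, 0, 0, 0, 52], [0, 0, 0, 0, 0, 0, 52], [0, 0, 0, 0, 0, 0, 52]]
  ]
}}

```text
time_s: 17.2
tcp_pos: [0.5668, 0.1572, 0.1394]
ee_rot: [[-0.977, 0.002, 0.211], [-0.211, 0.001, -0.977], [-0.002, -1.0, -0.0]]
wrist_force: [-0.1, 0.3, 0.2]
gripper_width: 0.523
```

```bash
cat >> h.py <<'E'
def sf(s=None):
    s=s or r.sense(); a=np.radians(12.1);X=np.array([np.cos(a),np.sin(a),0]);d=s['tcp_pos']-[.5395,.151,0]
    print('t %.2f X %.1f Y %.1f z %.1f mm F %s g %.3f'%(s['time_s'],d@X*1e3,d@np.array([-X[1],X[0],0])*1e3,d[2]*1e3,s['wrist_force'],s['gripper_width']), (s['ee_rot'].T@rot(192.1))[[2,0,1],[1,2,0]])
E
python3 - <<'E'
from h import *
sf()
c=snap('wrist','w11'); crop(c['image'],160,140,190,110,4,'w11c')
E
```

```text
t 17.20 X 28.0 Y 0.3 z 139.4 mm F [-0.1445  0.2742  0.1738] g 0.523 [ 0.0003  0.0015 -0.002 ]
```

View pics/w11c.png

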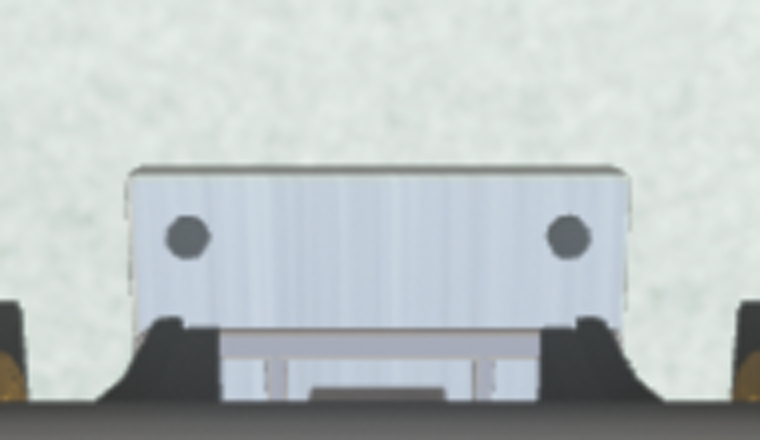

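Emit:
{"fn": "step_arm", "kwargs": {
  "moves": [
    [[0, 0, 0, 0, 0.7, 0, 52], [0, 0, 0, 0, 1.4, 0, 52], [0, 0, 0, 0, 1.9, 0, 52], [0, 0, 0, 0, 2.3, 0, 52], [0, 0, 0, 0, 2.6, 0, 52]]
  ]
}}

```text
time_s: 17.67
tcp_pos: [0.5663, 0.1569, 0.1118]
ee_rot: [[-0.977, -0.0, 0.211], [-0.211, -0.0, -0.977], [0.0, -1.0, 0.0]]
wrist_force: [0.2, 0.2, 0.6]
gripper_width: 0.518
```

```bash
python3 - <<'E'
from h import *
sf()
c=snap('wrist','w12'); crop(c['image'],160,140,190,110,4,'w12c')
c=snap('scene','s12'); crop(c['image'],260,80,80,80,9,'s12c')
E
```

```text
t 17.67 X 27.4 Y 0.2 z 111.8 mm F [0.1628 0.2374 0.6183] g 0.518 [-0.0004  0.0014  0.0003]
```

View pics/w12c.png

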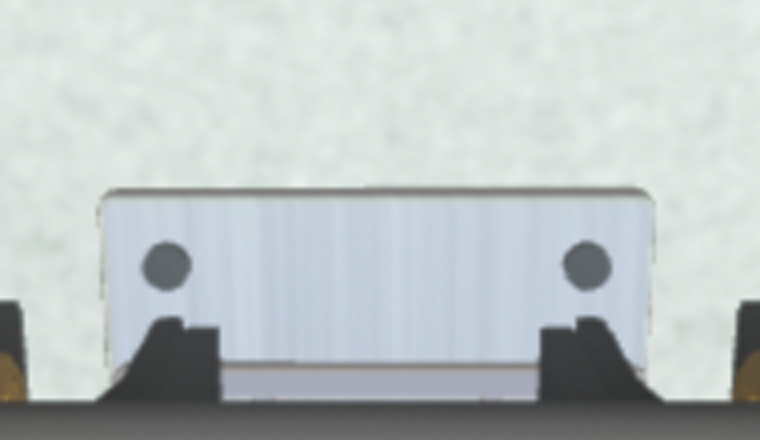

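View pics/s12c.png

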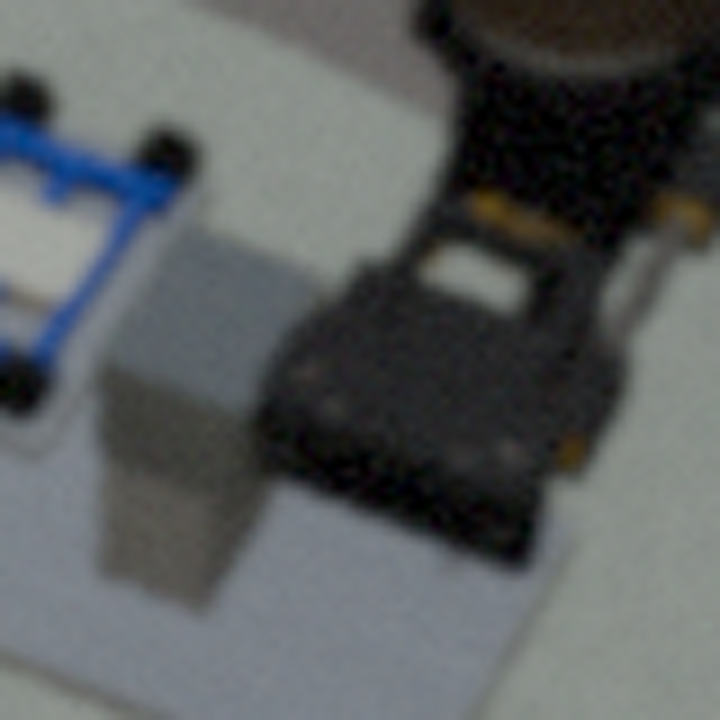

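Emit:
{"fn": "step_arm", "kwargs": {
  "moves": [
    [[0, 0, 0, 0.07, 0.48, 0, 52], [0, 0, 0, 0.24, 0.85, 0, 52], [0, 0, 0, 0.42, 1.15, 0, 52], [0, 0, 0, 0.64, 1.43, 0, 52], [0, 0, 0, 0.8, 1.6, 0, 52]]
  ]
}}

```text
time_s: 18.18
tcp_pos: [0.5583, 0.1552, 0.0962]
ee_rot: [[-0.977, 0.0, 0.211], [-0.211, -0.0, -0.977], [-0.0, -1.0, 0.0]]
wrist_force: [0.3, -0.6, 1.4]
gripper_width: 0.52
```

```bash
python3 - <<'E'
from h import *
sf()
E
```

```text
t 18.18 X 19.3 Y 0.2 z 96.2 mm F [ 0.3047 -0.5518  1.3504] g 0.520 [-0.0002  0.0014 -0.0003]
```

Emit:
{"fn": "step_arm", "kwargs": {
  "moves": [
    [[0, 0, 0, 0, -0.6, 0, 52], [0, 0, 0, -0.3, -1.5, 0, 52], [0, 0, 0, -1.5, -2, 0, 52], [0, 0, 0, -3, -2.5, 0, 52], [0, 0, 0, -3.2, -2.5, 0, 52]]
  ]
}}

```text
time_s: 18.6
tcp_pos: [0.5932, 0.1632, 0.1241]
ee_rot: [[-0.977, 0.006, 0.211], [-0.211, 0.002, -0.977], [-0.007, -1.0, -0.001]]
wrist_force: [0.3, -1.0, 1.2]
gripper_width: 0.52
```

```bash
python3 - <<'E'
from h import *
sf()
c=snap('wrist','w13'); crop(c['image'],160,140,190,110,4,'w13c')
c=snap('scene','s13'); crop(c['image'],260,80,80,80,9,'s13c')
c=snap('top','t13'); crop(c['image'],140,150,90,100,6,'t13c')
E
```

```text
t 18.60 X 55.1 Y 0.6 z 124.1 mm F [ 0.2671 -1.0155  1.2147] g 0.520 [ 0.0006  0.0018 -0.0067]
```

View pics/s13c.png

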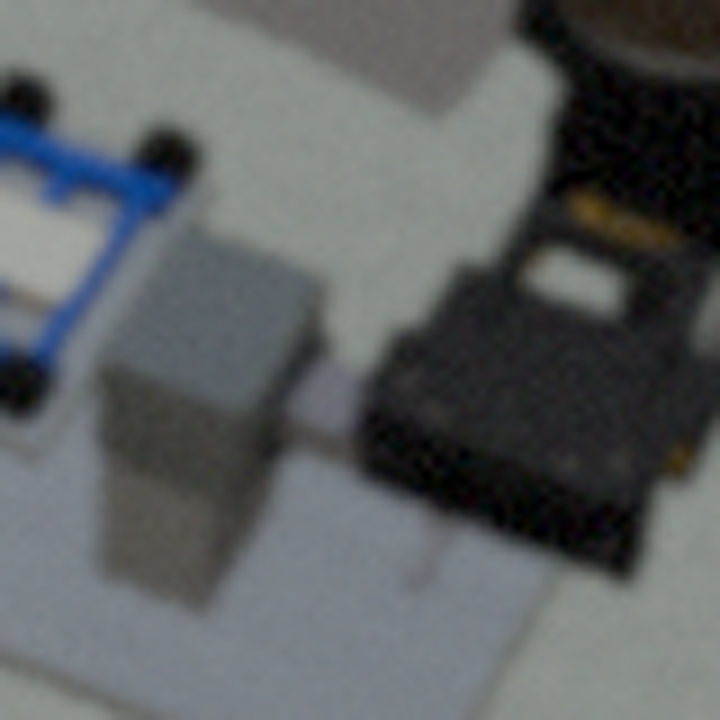

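View pics/t13c.png

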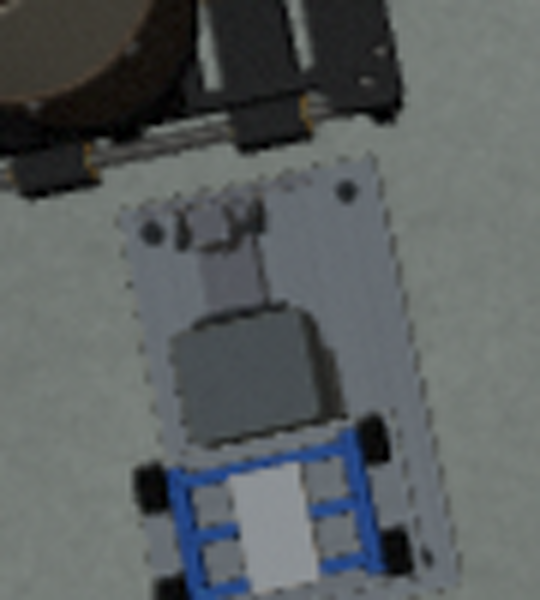

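```bash
python3 - <<'E'
from h import *
import pickle,cv2
t=pickle.load(open('top6.pkl','rb')); s=pickle.load(open('scene6.pkl','rb'))
a=np.radians(12.1);X=np.array([np.cos(a),np.sin(a),0]);Y=np.array([-X[1],X[0],0]);O=np.array([.5395,.151,0])
Xs=lambda b:np.c_[(b-O)@X*1e3,(b-O)@Y*1e3]
print('top line',Xs(atz(t,un([[180,202],[310,174]],140,150,6),.085)))
e=un([[415,585]],260,80,9)
for ph in (35,45,55,65,90):
  ph=np.radians(ph); P=O+X*.029*np.sin(ph)-Y*.0375+np.array([0,0,.105-.029*np.cos(ph)]); print(np.degrees(ph),(proj(s,P)-[260,80]+.5)*9-.5,(proj(t,P)-[140,150]+.5)*6-.5)
sf()
E
```

```text
top line [[ 19.3953  16.9788]
 [ 19.3862 -39.1332]]
35.0 [[409.4513 585.4488]] [[308.8755 182.3308]]
45.0 [[423.3919 583.4362]] [[305.8938 172.4321]]
55.0 [[435.5155 579.1697]] [[302.9491 163.6845]]
65.0 [[445.4427 572.7535]] [[300.1262 156.3503]]
90.0 [[458.7077 548.5805]] [[294.1396 145.607 ]]
t 18.75 X 51.2 Y 0.2 z 121.7 mm F [-1.4676  0.1401  0.6568] g 0.516 [ 0.0001  0.0009 -0.0001]
```

Emit:
{"fn": "step_arm", "kwargs": {
  "moves": [
    [[0, 0, 0, 0.3, 1, 0, 52], [0, 0, 0, 0.6, 2, 0, 52], [0, 0, 0, 0.9, 3, 0, 52], [0, 0, 0, 1.1, 3.8, 0, 52], [0, 0, 0, 1.1, 4.05, 0, 52]]
  ]
}}

```text
time_s: 19.17
tcp_pos: [0.5769, 0.1588, 0.0786]
ee_rot: [[-0.978, -0.004, 0.211], [-0.211, -0.002, -0.978], [0.004, -1.0, 0.001]]
wrist_force: [-0.1, -0.4, -0.1]
gripper_width: 0.517
```

Emit:
{"fn": "step_arm", "kwargs": {
  "moves": [
    [[0, 0, 0, 0, 0, 0, 52], [0, 0, 0, 0, 0, 0, 52], [0, 0, 0, 0.3, 0, 0, 52], [0, 0, 0, 0.6, 0, 0, 52], [0, 0, 0, 0.9, 0, 0, 52]]
  ]
}}

```text
time_s: 19.58
tcp_pos: [0.5703, 0.1579, 0.0815]
ee_rot: [[-0.978, 0.001, 0.211], [-0.211, 0.0, -0.978], [-0.001, -1.0, -0.0]]
wrist_force: [0.2, -0.8, 0.3]
gripper_width: 0.519
```

```bash
python3 - <<'E'
from h import *
sf()
E
```

```text
t 19.58 X 31.6 Y 0.3 z 81.5 mm F [ 0.1995 -0.8165  0.2515] g 0.519 [ 0.0002  0.0013 -0.0014]
```

Emit:
{"fn": "step_arm", "kwargs": {
  "moves": [
    [[0, 0, 0, 0.3, 0, 0, 52], [0, 0, 0, 0.6, 0, 0, 52], [0, 0, 0, 0.9, 0, 0, 52], [0, 0, 0, 1.2, 0, 0, 52], [0, 0, 0, 1.5, 0, 0, 52]]
  ]
}}

```text
time_s: 20.0
tcp_pos: [0.5564, 0.155, 0.0813]
ee_rot: [[-0.977, 0.003, 0.211], [-0.211, 0.001, -0.977], [-0.003, -1.0, -0.0]]
wrist_force: [5.7, 1.1, -5.0]
gripper_width: 0.525
```

```bash
python3 - <<'E'
from h import *
sf()
c=snap('wrist','w14'); crop(c['image'],160,140,190,110,4,'w14c')
E
```

```text
t 20.00 X 17.4 Y 0.4 z 81.3 mm F [ 5.686   1.1355 -5.0125] g 0.525 [ 0.0004  0.0018 -0.0034]
```

View pics/w14c.png

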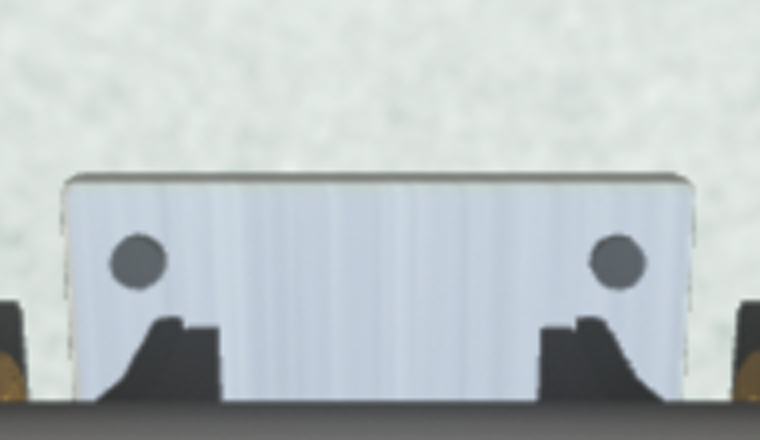

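Emit:
{"fn": "step_arm", "kwargs": {
  "moves": [
    [[0, 0, 0, 0.05, 0.08, 0, 52], [0, 0, 0, 0.1, 0.15, 0, 52], [0, 0, 0, 0.15, 0.2, 0, 52], [0, 0, 0, 0.2, 0.25, 0, 52], [0, 0, 0, 0.25, 0.28, 0, 52]]
  ]
}}

```text
time_s: 20.47
tcp_pos: [0.5534, 0.1542, 0.0784]
ee_rot: [[-0.977, 0.001, 0.211], [-0.211, 0.0, -0.977], [-0.001, -1.0, 0.0]]
wrist_force: [2.7, 1.0, 0.4]
gripper_width: 0.52
```

```bash
python3 - <<'E'
from h import *
sf()
E
```

```text
t 20.47 X 14.3 Y 0.2 z 78.4 mm F [2.7351 0.965  0.403 ] g 0.520 [-0.0001  0.0015 -0.001 ]
```

Emit:
{"fn": "step_arm", "kwargs": {
  "moves": [
    [[0, 0, 0, 0.07, 0.03, 0, 52], [0, 0, 0, 0.14, 0.04, 0, 52], [0, 0, 0, 0.21, 0.04, 0, 52], [0, 0, 0, 0.28, 0.04, 0, 52], [0, 0, 0, 0.35, 0.02, 0, 52]]
  ]
}}

```text
time_s: 20.88
tcp_pos: [0.5518, 0.154, 0.0785]
ee_rot: [[-0.977, 0.005, 0.212], [-0.212, 0.002, -0.977], [-0.005, -1.0, -0.0]]
wrist_force: [8.7, -0.6, -2.4]
gripper_width: 0.519
```

```bash
python3 - <<'E'
from h import *
sf()
E
```

```text
t 20.88 X 12.6 Y 0.4 z 78.5 mm F [ 8.7036 -0.6369 -2.4447] g 0.519 [ 0.0005  0.002  -0.0053]
```

Emit:
{"fn": "step_arm", "kwargs": {
  "moves": [
    [[0, 0, 0, 0.04, 0.03, 0, 52], [0, 0, 0, 0.08, 0.06, 0, 52], [0, 0, 0, 0.12, 0.08, 0, 52], [0, 0, 0, 0.16, 0.08, 0, 52], [0, 0, 0, 0.2, 0.08, 0, 52]]
  ]
}}

```text
time_s: 21.3
tcp_pos: [0.547, 0.1526, 0.0769]
ee_rot: [[-0.978, -0.001, 0.211], [-0.211, -0.001, -0.978], [0.001, -1.0, 0.001]]
wrist_force: [0.5, 0.4, -0.3]
gripper_width: 0.522
```

```bash
python3 - <<'E'
from h import *
sf()
E
```

```text
t 21.30 X 7.7 Y -0.0 z 76.9 mm F [ 0.4584  0.4162 -0.2964] g 0.522 [-0.0006  0.0012  0.0014]
```

Emit:
{"fn": "step_arm", "kwargs": {
  "moves": [
    [[0, 0, 0, -0.3, -0.1, 0, 52], [0, 0, 0, -1, -0.3, 0, 52], [0, 0, 0, -2.5, -0.3, 0, 52], [0, 0, 0, -4.5, -0.3, 0, 52], [0, 0, 0, -6, -0.5, 0, 52]]
  ]
}}

```text
time_s: 21.72
tcp_pos: [0.6079, 0.1659, 0.0823]
ee_rot: [[-0.977, 0.001, 0.211], [-0.211, -0.0, -0.977], [-0.0, -1.0, 0.0]]
wrist_force: [0.6, -0.2, 0.0]
gripper_width: 0.521
```

Emit:
{"fn": "step_arm", "kwargs": {
  "moves": [
    [[0, 0, 0, 0, -3, 0, 52], [0, 0, 0, 0, -6, 0, 52], [0, 0, 0, 0, -10, 0, 52], [0, 0, 0, 0, -12, 0, 52], [0, 0, 0, 0, -12, 0, 52]]
  ]
}}

```text
time_s: 22.13
tcp_pos: [0.6099, 0.1667, 0.2091]
ee_rot: [[-0.977, 0.012, 0.212], [-0.212, 0.004, -0.977], [-0.012, -1.0, -0.002]]
wrist_force: [1.1, 0.5, 0.1]
gripper_width: 0.519
```

```bash
python3 - <<'E'
from h import *
sf()
c=snap('wrist','w15'); crop(c['image'],160,100,190,140,4,'w15c')
c=snap('scene','s15'); crop(c['image'],260,80,80,80,9,'s15c')
c=snap('top','t15'); crop(c['image'],140,150,90,100,6,'t15c')
E
```

```text
t 22.13 X 72.1 Y 0.6 z 209.1 mm F [1.0953 0.5035 0.0874] g 0.519 [ 0.0016  0.0021 -0.0124]
```

View pics/s15c.png

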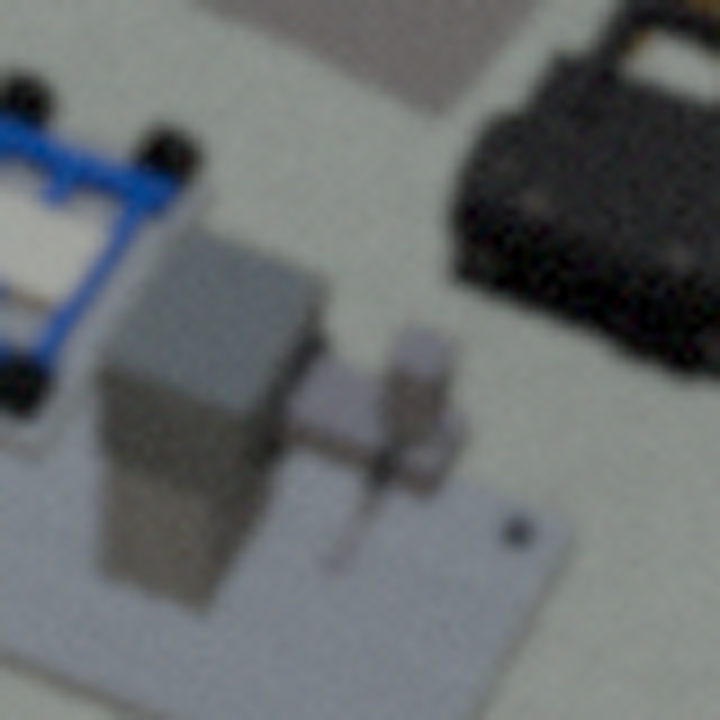

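View pics/w15c.png

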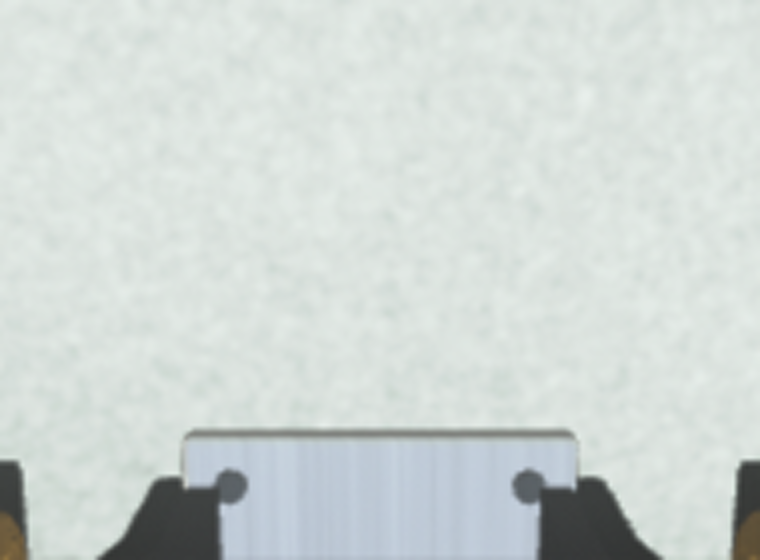

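View pics/t15c.png

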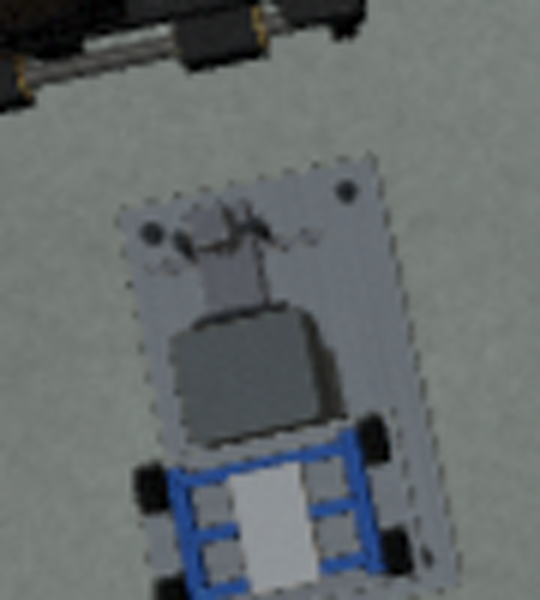

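```bash
python3 - <<'E'
from h import *
import pickle
t=pickle.load(open('top6.pkl','rb')); s=pickle.load(open('scene6.pkl','rb'))
a=np.radians(12.1);X=np.array([np.cos(a),np.sin(a),0]);Y=np.array([-X[1],X[0],0]);O=np.array([.5395,.151,0])
for j in (-.05,0,.1,.2,.33):
  ph=j-.33; o=[]
  for y in(-.0375,.0375):
    P=O+X*.029*np.sin(ph)+Y*y+np.array([0,0,.105-.029*np.cos(ph)]); o+=[(proj(s,P)-[260,80]+.5)*9-.5,(proj(t,P)-[140,150]+.5)*6-.5]
  print(j,np.round(o).tolist())
H=O+np.array([0,0,.133]); print('head top',(proj(s,H)-[260,80]+.5)*9-.5,(proj(t,H)-[140,150]+.5)*6-.5)
# closer top crop
c=cv2.imread('pics/t15.png')[:,:,::-1]; crop(c,155,175,50,40,14,'t15d'); c=cv2.imread('pics/s15.png')[:,:,::-1]; crop(c,285,110,35,40,14,'s15d')
E
```

```text
-0.05 [[[318.0, 556.0]], [[323.0, 246.0]], [[431.0, 368.0]], [[149.0, 283.0]]]
0 [[[322.0, 559.0]], [[322.0, 243.0]], [[435.0, 371.0]], [[149.0, 280.0]]]
0.1 [[[331.0, 564.0]], [[321.0, 237.0]], [[444.0, 376.0]], [[148.0, 274.0]]]
0.2 [[[340.0, 569.0]], [[320.0, 230.0]], [[453.0, 381.0]], [[147.0, 268.0]]]
0.33 [[[353.0, 575.0]], [[318.0, 222.0]], [[465.0, 386.0]], [[146.0, 259.0]]]
head top [[426.7195 345.8823]] [[205.4656 224.0629]]
```

View pics/t15d.png

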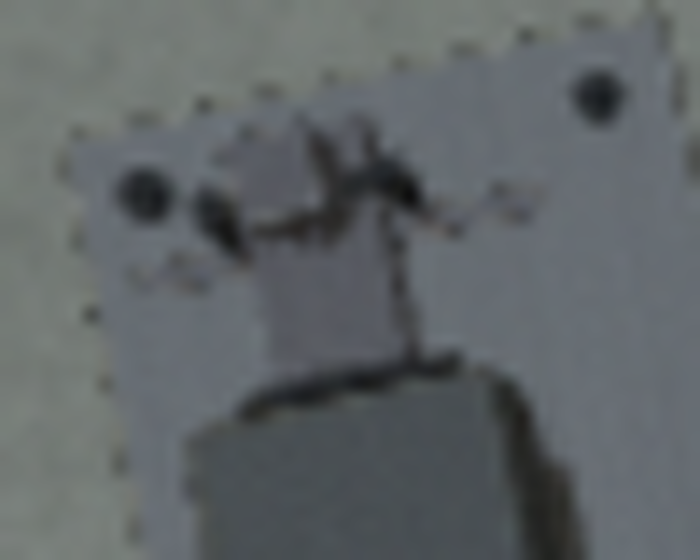

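View pics/s15d.png

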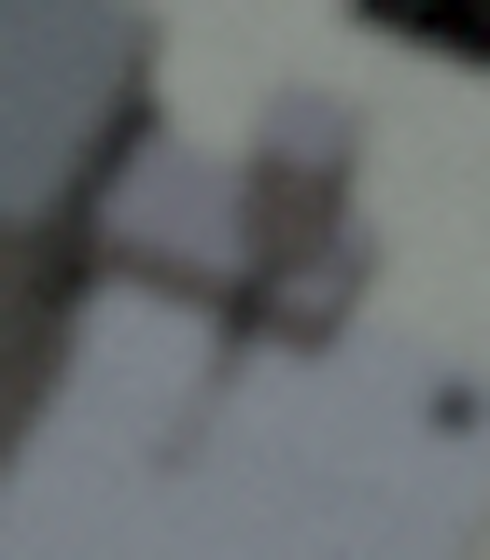

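Emit:
{"fn": "step_arm", "kwargs": {
  "moves": [
    [[0, 0, 0.012, 3, 0, 0, 52], [0, 0, 0.012, 6, 0, 0, 52], [0, 0, 0.012, 8.5, 0, 0, 52], [0, 0, 0.012, 8.5, 0, 0, 52], [0, 0, 0.012, 8.5, 0, 0, 52]]
  ]
}}

```text
time_s: 22.7
tcp_pos: [0.5221, 0.1472, 0.2014]
ee_rot: [[-0.977, 0.01, 0.212], [-0.212, 0.001, -0.977], [-0.01, -1.0, 0.001]]
wrist_force: [0.7, 1.1, 0.1]
gripper_width: 0.521
```

```bash
python3 - <<'E'
from h import *
import pickle
sf()
c=snap('wrist','w16'); pickle.dump(c,open('w16.pkl','wb')); crop(c['image'],195,130,120,110,6,'w16c')
a=np.radians(12.1);X=np.array([np.cos(a),np.sin(a),0]);Y=np.array([-X[1],X[0],0]);O=np.array([.5395,.151,0])
for j in (-.05,0,.1,.2,.33):
  ph=j-.33; o=[]
  for y in(-.0375,.0375):
    P=O+X*.029*np.sin(ph)+Y*y+np.array([0,0,.105-.029*np.cos(ph)]); o+=[(proj(c,P)-[195,130]+.5)*6-.5]
  print(j,np.round(o).tolist())
E
```

```text
t 22.70 X -17.8 Y -0.1 z 201.4 mm F [0.6736 1.0523 0.133 ] g 0.521 [-0.0009  0.002  -0.0104]
-0.05 [[[597.0, 334.0]], [[110.0, 333.0]]]
0 [[[597.0, 324.0]], [[110.0, 324.0]]]
0.1 [[[597.0, 306.0]], [[110.0, 305.0]]]
0.2 [[[597.0, 287.0]], [[110.0, 286.0]]]
0.33 [[[597.0, 262.0]], [[110.0, 262.0]]]
```

View pics/w16c.png

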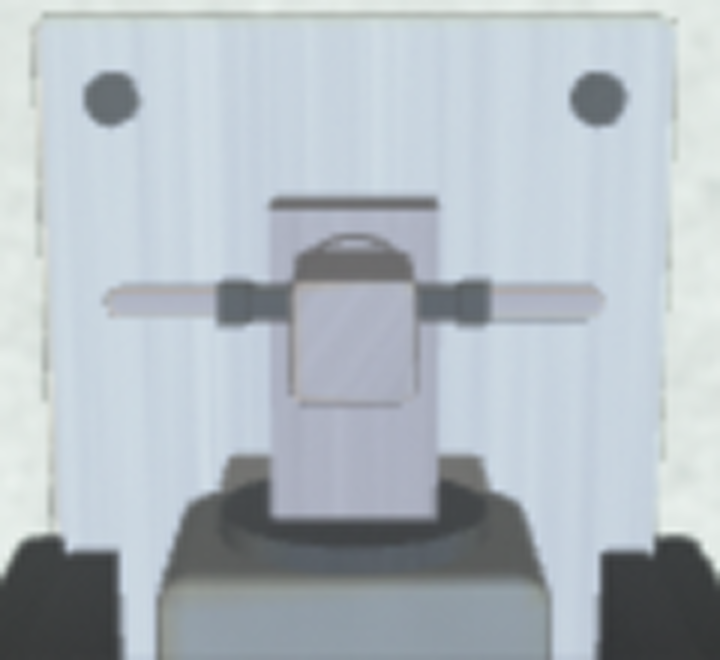

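```bash
python3 - <<'E'
from h import *
import pickle
c=pickle.load(open('w16.pkl','rb'))
a=np.radians(12.1);X=np.array([np.cos(a),np.sin(a),0]);Y=np.array([-X[1],X[0],0]);O=np.array([.5395,.151,0])
pr=lambda x,y,z:((proj(c,O+X*x/1e3+Y*y/1e3+[0,0,z/1e3])-[195,130]+.5)*6-.5).round(0).tolist()
print('hinge',pr(0,12,105),'head top edges',pr(8,0,133),pr(-8,0,133),'spindle end',pr(12,0,100), 'base front',pr(35,0,12))
E
```

```text
hinge [[266.0, 296.0]] head top edges [[353.0, 274.0]] [[353.0, 401.0]] spindle end [[353.0, 205.0]] base front [[355.0, 16.0]]
```

Emit:
{"fn": "step_arm", "kwargs": {
  "moves": [
    [[0, 0, 0, -3, 0, 0, 52], [0, 0, 0, -6, 0, 0, 52], [0, 0, 0, -6, 2, 0, 52], [0, 0, 0, -6, 5, 0, 52], [0, 0, 0, -6, 8, 0, 52]]
  ]
}}

```text
time_s: 23.17
tcp_pos: [0.5849, 0.161, 0.1215]
ee_rot: [[-0.978, 0.014, 0.21], [-0.21, 0.003, -0.978], [-0.014, -1.0, -0.0]]
wrist_force: [-0.0, 0.4, -1.0]
gripper_width: 0.515
```

Emit:
{"fn": "step_arm", "kwargs": {
  "moves": [
    [[0, 0, 0, 0, 0, 0, 52], [0, 0, 0, 0, 0, 0, 52], [0, 0, 0, 0, 0, 0, 52], [0, 0, 0, 0, 0, 0, 52], [0, 0, 0, 0, 0, 0, 52]]
  ]
}}

```text
time_s: 23.58
tcp_pos: [0.5842, 0.1612, 0.1251]
ee_rot: [[-0.977, 0.016, 0.211], [-0.211, 0.004, -0.977], [-0.016, -1.0, -0.001]]
wrist_force: [0.1, 1.0, 0.2]
gripper_width: 0.519
```

```bash
python3 - <<'E'
from h import *
sf()
E
```

```text
t 23.58 X 45.9 Y 0.5 z 125.1 mm F [0.1131 0.9545 0.2015] g 0.519 [ 0.0007  0.0017 -0.0164]
```

Emit:
{"fn": "step_arm", "kwargs": {
  "moves": [
    [[0, 0, -0.016, 0, 1, 0, 52], [0, 0, -0.016, 0, 2.2, 0, 52], [0, 0, -0.016, 0, 3.4, 0, 52], [0, 0, -0.016, 0, 4.4, 0, 52], [0, 0, -0.016, 0, 4.4, 0, 52]]
  ]
}}

```text
time_s: 24.0
tcp_pos: [0.5823, 0.1601, 0.0768]
ee_rot: [[-0.978, -0.007, 0.21], [-0.21, -0.002, -0.978], [0.008, -1.0, 0.001]]
wrist_force: [0.0, -0.6, -0.3]
gripper_width: 0.524
```

Emit:
{"fn": "step_arm", "kwargs": {
  "moves": [
    [[0, 0, 0, 0.6, 0, 0, 52], [0, 0, 0, 1.2, 0, 0, 52], [0, 0, 0, 1.8, 0, 0, 52], [0, 0, 0, 2.4, 0, 0, 52], [0, 0, 0, 2.8, 0, 0, 52]]
  ]
}}

```text
time_s: 24.42
tcp_pos: [0.5554, 0.1547, 0.0798]
ee_rot: [[-0.977, -0.003, 0.211], [-0.211, -0.0, -0.977], [0.003, -1.0, -0.0]]
wrist_force: [-0.0, -0.3, -0.3]
gripper_width: 0.52
```

```bash
python3 - <<'E'
from h import *
sf()
E
```

```text
t 24.42 X 16.3 Y 0.3 z 79.8 mm F [-0.0025 -0.2719 -0.3006] g 0.520 [0.0002 0.0015 0.0028]
```

Emit:
{"fn": "step_arm", "kwargs": {
  "moves": [
    [[0, 0, 0, 0.3, -0.1, 0, 52], [0, 0, 0, 0.6, -0.1, 0, 52], [0, 0, 0, 0.8, -0.1, 0, 52], [0, 0, 0, 0.9, -0.1, 0, 52], [0, 0, 0, 1.0, -0.1, 0, 52]]
  ]
}}

```text
time_s: 24.83
tcp_pos: [0.5468, 0.1528, 0.0804]
ee_rot: [[-0.977, -0.002, 0.211], [-0.211, -0.001, -0.977], [0.002, -1.0, 0.0]]
wrist_force: [0.5, 0.3, 0.4]
gripper_width: 0.522
```

Emit:
{"fn": "step_arm", "kwargs": {
  "moves": [
    [[0, 0, 0, 0.05, 0, 0, 52], [0, 0, 0, 0.1, 0, 0, 52], [0, 0, 0, 0.15, 0, 0, 52], [0, 0, 0, 0.15, 0, 0, 52], [0, 0, 0, 0.15, 0, 0, 52]]
  ]
}}

```text
time_s: 25.25
tcp_pos: [0.5451, 0.1524, 0.0802]
ee_rot: [[-0.977, -0.003, 0.211], [-0.211, -0.001, -0.977], [0.003, -1.0, 0.0]]
wrist_force: [0.5, 0.1, 1.3]
gripper_width: 0.521
```

```bash
python3 - <<'E'
from h import *
sf()
E
```

```text
t 25.25 X 5.8 Y 0.2 z 80.2 mm F [0.4904 0.0791 1.3195] g 0.521 [-0.0001  0.0014  0.0031]
```

Emit:
{"fn": "step_arm", "kwargs": {
  "moves": [
    [[0, 0, 0, 0.05, 0, 0, 52], [0, 0, 0, 0.1, 0, 0, 52], [0, 0, 0, 0.15, 0, 0, 52], [0, 0, 0, 0.2, 0, 0, 52], [0, 0, 0, 0.25, 0, 0, 52]]
  ]
}}

```text
time_s: 25.67
tcp_pos: [0.5425, 0.1519, 0.0802]
ee_rot: [[-0.977, -0.003, 0.211], [-0.211, -0.001, -0.977], [0.003, -1.0, 0.0]]
wrist_force: [0.7, 1.1, 1.1]
gripper_width: 0.518
```

```bash
python3 - <<'E'
from h import *
sf()
E
```

```text
t 25.67 X 3.1 Y 0.2 z 80.2 mm F [0.7193 1.0558 1.1007] g 0.518 [-0.0001  0.0015  0.0032]
```

Bar pushed to about −8.5 mm with under 1 N. Now I'll back off and check.

Emit:
{"fn": "step_arm", "kwargs": {
  "moves": [
    [[0, 0, 0, -0.5, 0, 0, 52], [0, 0, 0, -1.5, 0, 0, 52], [0, 0, 0, -3, 0, 0, 52], [0, 0, 0, -5, -0.5, 0, 52], [0, 0, 0, -6.5, -1, 0, 52]]
  ]
}}

```text
time_s: 26.08
tcp_pos: [0.6068, 0.1655, 0.0894]
ee_rot: [[-0.977, -0.005, 0.211], [-0.211, -0.002, -0.978], [0.005, -1.0, 0.001]]
wrist_force: [0.1, 0.2, 0.8]
gripper_width: 0.52
```

Emit:
{"fn": "step_arm", "kwargs": {
  "moves": [
    [[0, 0, 0, 0, -4, 0, 52], [0, 0, 0, 0, -8, 0, 52], [0, 0, 0, 0, -11.5, 0, 52], [0, 0, 0, 2.5, -11.5, 0, 52], [0, 0, 0, 6, -11.5, 0, 52]]
  ]
}}

```text
time_s: 26.5
tcp_pos: [0.5501, 0.1539, 0.2069]
ee_rot: [[-0.978, 0.001, 0.21], [-0.21, 0.002, -0.978], [-0.002, -1.0, -0.001]]
wrist_force: [0.4, 0.4, -0.5]
gripper_width: 0.52
```

Emit:
{"fn": "step_arm", "kwargs": {
  "moves": [
    [[0, 0, 0, 1.7, 0, 0, 52], [0, 0, 0, 1.7, 0, 0, 52], [0, 0, 0, 1.7, 0, 0, 52], [0, 0, 0, 1.7, 0, 0, 52], [0, 0, 0, 1.7, 0, 0, 52]]
  ]
}}

```text
time_s: 26.92
tcp_pos: [0.5319, 0.1496, 0.2049]
ee_rot: [[-0.978, -0.004, 0.211], [-0.211, -0.001, -0.978], [0.004, -1.0, 0.0]]
wrist_force: [-0.5, -0.3, 0.8]
gripper_width: 0.523
```

```bash
python3 - <<'E'
from h import *
import pickle
sf()
c=snap('wrist','w17'); pickle.dump(c,open('w17.pkl','wb')); crop(c['image'],195,130,120,110,6,'w17c')
snap('scene','s17'); snap('top','t17')
a=np.radians(12.1);X=np.array([np.cos(a),np.sin(a),0]);Y=np.array([-X[1],X[0],0]);O=np.array([.5395,.151,0])
pr=lambda x,y,z:((proj(c,O+X*x/1e3+Y*y/1e3+[0,0,z/1e3])-[195,130]+.5)*6-.5).round(0).tolist()
print('hinge',pr(0,12,105),'head top edges',pr(8,0,133),pr(-8,0,133),'spindle end',pr(12,0,100))
for j in (-.05,0,.1,.2,.33):
  ph=j-.33; print(j,pr(29*np.sin(ph),30,105-29*np.cos(ph)))
E
```

```text
t 26.92 X -7.7 Y 0.2 z 204.9 mm F [-0.5282 -0.2578  0.8291] g 0.523 [-0.0003  0.0013  0.0037]
hinge [[271.0, 353.0]] head top edges [[355.0, 341.0]] [[355.0, 464.0]] spindle end [[356.0, 263.0]]
-0.05 [[165.0, 381.0]]
0 [[165.0, 372.0]]
0.1 [[165.0, 353.0]]
0.2 [[165.0, 335.0]]
0.33 [[165.0, 311.0]]
```

View pics/w17c.png

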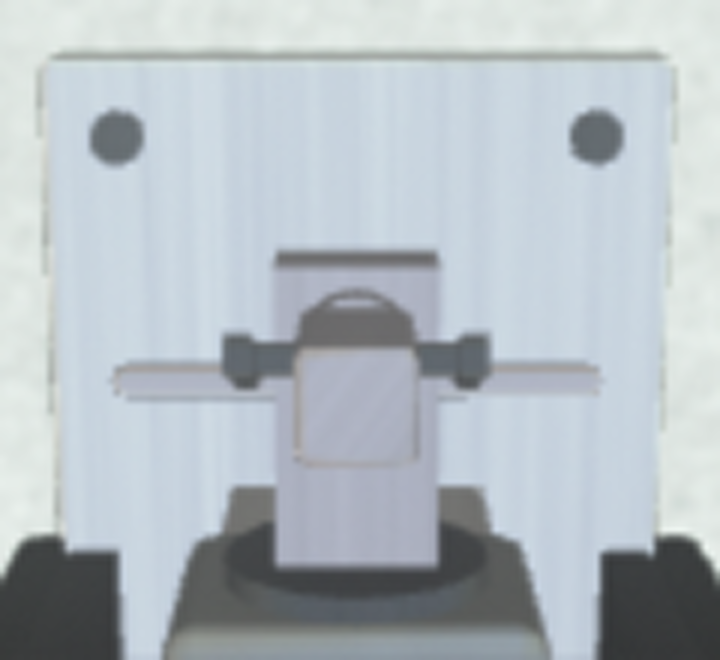

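View pics/s17.png

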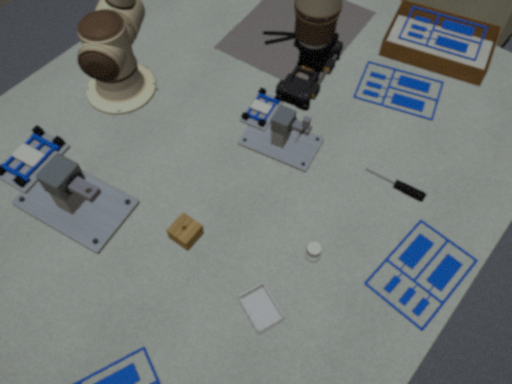

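```bash
python3 - <<'E'
from h import *
sf(); print(r.finish_job())
E
```

```text
t 27.07 X -7.9 Y 0.2 z 204.7 mm F [0.4274 0.1456 0.1039] g 0.520 [-0.0004  0.0011  0.0041]
the job is handed in; nothing more can be done
None
```

The linchpin is in the smaller stand's spindle with its collar seated, and the ring is locked behind the pin. I handed the job in at 27 s of the allowed 67 s; no verdict came back.

- **Pin:** I gripped the head and lowered the pin into the hole, ring towards the free end. The first contact came at the expected seat height, and I pressed with about 7 N there before letting go.
- **Ring:** I pushed both bar ends down with the fingertips, then from the free-end side under the tip. Part-way the bar rubbed on the fingers, about 5 N downward, so I let the fingers follow it down. It then snapped past; the highest push I read was about 9 N.
- **First check of the ring:** The pictures put the ring at about 0.12 to 0.15 rad. That was only just inside the 0.2 rad limit, so I pushed it on with under 2 N.
- **Final check:** The last wrist picture shows the pin upright with its collar on the spindle and the ring at about 0 rad (roughly −0.02). The pin sits about 0.5 mm behind my measured hole centre, which is within the hole's play. The jar, screwdriver and case look unmoved in the last scene picture, and the gripper was well clear above.

The first level and small-angle readings of the ring came from picture measurements with about 0.06 rad uncertainty. No check failed.

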